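# Start a soak test: dock the hand lamps, switch each one on, set the test fader

### The arm

A 6-joint arm with a two-finger parallel gripper is mounted at the origin on a cart in front of the work surface, level with it; the furniture and walls round the work are solid. World frame = base frame: x ahead of the robot, y to its left, z up, the work surface at z = 0. Lengths are in m, angles in rad, forces in N, time in s.
With the tool pointing down it reaches from about 0.375 to 0.9 m from the base axis. Payload 3.1 kg.
Tool frame: the origin (TCP) lies midway between the tips of the shut fingers; the grasp point (between the pads) lies manip.hold_point_z behind it (manip.hold_point_z is the distance from the TCP to the grasp point, in m); z points along the fingers, y is the direction in which the jaws open and shut (so a half turn about z gives the same grasp; the last joint's range is limited). The gripper opens to 85 mm and grips with 20 to 120 N. Pads are 22 mm wide; open, the fingers measure 114 mm over their backs; the gripper's body (76 mm by 85 mm) begins 54 mm behind the grasp point. The pads swing forward as they close: fully open they stand 13 mm farther back than shut.
Start: joints at [1.137, 0.527, 1.433, -0, 1.181, -0.178], TCP at [0.157, 0.605, 0.231] pointing down, gripper open.
Joint ranges: [-3.08, 3.08], [-0.75, 2.2], [0.22, 2.44], [-1.43, 4.57], [0, 2.65], [-2.85, 2.85]. Speed limits (rad/s): [2.79, 2.79, 3.14, 3.14, 3.14, 3.14].

### API

Orientations are given as a unit quaternion [x, y, z, w].
In Python, from station import manip, snapshot, workorder, models gives the robot as it stands.
- The arm moves only by the tool jog_arm, never from a script. Its argument "commands" is a list of rows, each a list of 5 numbers: the opening in per cent of the stroke, from 0 (shut) to 100 (fully open), then the shift along the world's x, y, z in cm, then the turn about the world's z in rad. A call has 1 to 8 rows; each row shifts and turns the pose as measured when the row begins; what a row does not reach is not made up. A row lasts 1/12 s, in which the tool goes at most 41.7 mm and 7.16 degrees, less where a joint would pass 70% of its speed; a pose out of reach is approached as far as the arm can. A call with a gripper value outside its range is refused whole. The fingers move at their own pace and stop on an object; "squeeze" is the grip in N (left out, the last holds). Time passes only in rows, so rows that do not move let the fingers close. It gives the time, the measured TCP pose, the force and the opening at its end, in the units of the state.
- manip.sense(): the state, without advancing time (a new reading comes with each control period).
- snapshot(name): name is "side" or "top"; returns a dict with "image" (400x640x3 uint8, red, green, blue), "intrinsics" (3x3 intrinsics, pixels), "extrinsics" (4x4, takes a point from camera to world coordinates). Camera axes: x right, y down, z forward; pixel columns grow to the right and rows downward; lengths in m; the calibration is good to about 2 mm. A picture is of the moment at which its call begins. There is no depth.
- workorder.sign_off(): hands the job in, once; it reports no verdict.
Trained networks look in a picture, given as the dict that the camera call returned (one of the last four; its "shot" number tells which), for a name from the list of things; names that differ only in an ending like _2 or _b are one class to them, and where a whole thing is asked for, a point or a joint stands for the part that bears it (a point fixed in the world has none). Each returns a list of dicts, best first, with "score" (0 to 1); they miss things now and then, are a little off and sometimes report something else, mostly with a low value. They report only what shows in the picture. A call takes as long as a camera call. They do not tell look-alikes from the thing itself.
- models.find_in(picture, name): "centre" ([x, y, z] in m, in world coordinates, good to about 4 mm: the middle of the surface that is visible of it).
- models.pinpoint(picture, name): "centre" ([x, y, z] in m, in world coordinates, good to about 4 mm: a listed point, or the origin of a listed thing).
The state is a dict: "t": time; "q": joint angles; "qd": joint speeds; "tau": joint torques, N m; "tcp_pos": TCP position; "tool_rot": TCP orientation; "force": force on the tool from outside, world axes, zero at the start; "ft_torque": the same for the moment, N m; "finger_gap": opening from 0.0 (shut) to 1.0 (fully open).
Only numpy, scipy, OpenCV 4.12 (cv2) and the standard library are available. Lean on these libraries where they do the work, as an engineer would, in place of code of your own. Each camera call takes 0.05 s, during which the arm holds its last target. There are 200 camera calls.

### The job

Start the soak test of the finished hand lamps: first turn the dock's fader, left up from the last test, right down to its right-hand stop. Then lift every lamp off its hook on the stand, stand it in a free bay of the grey dock with its switch to the front, and push its slide switch fully down so that it clicks over to on. When all of them are docked and on, slide the fader up to the orange test mark; leave the tools and the dish on the bench where they are.

Things in the scene. Friction and masses are not known exactly. Their poses are not given: they have to be found in the camera images.
- stand: Fixed T-shaped hanging stand: dark base plate 110 x 116 mm, 13 mm thick; one column 20 x 30 mm, 0.237 m tall, at stand x = +45 mm; on it a cross bar 206 mm long (front face at stand x = +29 mm, 199 to 229 mm high) that carries three steel hooks pointing to the front (stand -x). Origin: underside of the base, 7 mm before its centre; x runs from front to back, y to the left seen from the front.
- dock: Loose, heavy (2.6 kg) grey soak-test dock on rubber feet, 160 (x) x 236 (y) mm; it may get bumped aside, so look again before each step. Behind (dock +x) a row of three open-topped bays with a back rest 112 mm high; in front (dock -x) a dark control deck, 30 mm high, with a fader. Origin: centre of its underside; x runs from front to back, y to the left seen from the front.
- fader (a joint): Position of the fader cap along its track in m: 0 (turned down) at the right-hand stop (dock -y), 0.10 at the left-hand stop (dock +y). About 1.5 N of friction; it stays where it is left. It starts anywhere between 0.03 and 0.10. The orange test mark is at 0.070.
- fader_cap (a point): Centre of the top of the black fader cap with a white line across it: 22 mm along dock x, 15 mm along dock y, 14 mm tall; its top is 20 mm above the deck (50 mm above the bench). Axes as the dock's. It slides along dock y; the front wall of the bays, 65 mm above the bench, is 45 mm behind it.
- fader_mark (a point): Point on the deck (30 mm above the bench) in the middle of the fader track, level with the two short orange bars of the test mark; the cap's white line belongs here. Axes as the dock's.
- hook0 (a point): Point on the upper side of the left hook (seen from the front), 226 mm above the bench, where a lamp's loop hangs. The 6 mm round bar runs level along stand x from the cross bar behind to 18 mm in front of this point, then turns up: its tip is 24 mm in front of and 7 mm above this point. Hooks are 80 mm apart. Axes as the stand's.
- hook1 (a point): Point on the upper side of the middle hook (seen from the front), 226 mm above the bench, where a lamp's loop hangs. The 6 mm round bar runs level along stand x from the cross bar behind to 18 mm in front of this point, then turns up: its tip is 24 mm in front of and 7 mm above this point. Hooks are 80 mm apart. Axes as the stand's.
- hook2 (a point): Point on the upper side of the right hook (seen from the front), 226 mm above the bench, where a lamp's loop hangs. The 6 mm round bar runs level along stand x from the cross bar behind to 18 mm in front of this point, then turns up: its tip is 24 mm in front of and 7 mm above this point. Hooks are 80 mm apart. Axes as the stand's.
- bay0 (a point): Centre of the floor of the left bay (seen from the front), 24 mm above the bench, with two brass contacts. The pocket is 29 mm (dock x) by 39 mm (dock y) up to 34 mm above this floor; from there its rims flare outwards at 45 degrees, as lead-ins, up to 41 mm. A back panel 13 mm behind its rear edge reaches 88 mm. All bays lie at dock x = +38 mm. Bays are 76 mm apart. Axes as the dock's.
- bay1 (a point): Centre of the floor of the middle bay (seen from the front), 24 mm above the bench, with two brass contacts. The pocket is 29 mm (dock x) by 39 mm (dock y) up to 34 mm above this floor; from there its rims flare outwards at 45 degrees, as lead-ins, up to 41 mm. A back panel 13 mm behind its rear edge reaches 88 mm. All bays lie at dock x = +38 mm. Bays are 76 mm apart. Axes as the dock's.
- bay2 (a point): Centre of the floor of the right bay (seen from the front), 24 mm above the bench, with two brass contacts. The pocket is 29 mm (dock x) by 39 mm (dock y) up to 34 mm above this floor; from there its rims flare outwards at 45 degrees, as lead-ins, up to 41 mm. A back panel 13 mm behind its rear edge reaches 88 mm. All bays lie at dock x = +38 mm. Bays are 76 mm apart. Axes as the dock's.
- lamp_blue: Hand lamp with blue head, 0.2 kg, may be absent; starts hanging on a hook. Grey body 26 (x) x 36 (y) mm up to 94 mm, blue head 30 x 42 mm up to 134 mm, on top a 6 mm wire loop parallel to y-z at x = -2.5 mm (hangs from 158, top at 166 mm; 17 mm of lift before the head meets the hook). Origin: centre of the foot, z to the loop; light and switch face lamp -x. Grip across the head's 42 mm.
- lamp_blue_switch (a joint): Slide switch of the blue lamp in m: 0 up (off, at the start), 0.008 fully down (on). A detent holds it at either end: about 3.5 N to move it, and past the middle it snaps over by itself.
- lamp_blue_ridge (a point): Centre of the small orange ridge of the blue lamp's slide switch on the front of its head: 18 mm wide, 4 mm high along the travel, standing 5 mm out of the face (face at lamp x = -15 mm, this point at -17 mm). It is 118 mm above the foot when off, 110 mm when on: pushing it down (lamp -z) switches the lamp on. Axes as the lamp's.
- lamp_green: Hand lamp with green head, 0.2 kg, may be absent; starts hanging on a hook. Grey body 26 (x) x 36 (y) mm up to 94 mm, green head 30 x 42 mm up to 134 mm, on top a 6 mm wire loop parallel to y-z at x = -2.5 mm (hangs from 158, top at 166 mm; 17 mm of lift before the head meets the hook). Origin: centre of the foot, z to the loop; light and switch face lamp -x. Grip across the head's 42 mm.
- lamp_green_switch (a joint): Slide switch of the green lamp in m: 0 up (off, at the start), 0.008 fully down (on). A detent holds it at either end: about 3.5 N to move it, and past the middle it snaps over by itself.
- lamp_green_ridge (a point): Centre of the small orange ridge of the green lamp's slide switch on the front of its head: 18 mm wide, 4 mm high along the travel, standing 5 mm out of the face (face at lamp x = -15 mm, this point at -17 mm). It is 118 mm above the foot when off, 110 mm when on: pushing it down (lamp -z) switches the lamp on. Axes as the lamp's.
- lamp_red: Hand lamp with red head, 0.2 kg, may be absent; starts hanging on a hook. Grey body 26 (x) x 36 (y) mm up to 94 mm, red head 30 x 42 mm up to 134 mm, on top a 6 mm wire loop parallel to y-z at x = -2.5 mm (hangs from 158, top at 166 mm; 17 mm of lift before the head meets the hook). Origin: centre of the foot, z to the loop; light and switch face lamp -x. Grip across the head's 42 mm.
- lamp_red_switch (a joint): Slide switch of the red lamp in m: 0 up (off, at the start), 0.008 fully down (on). A detent holds it at either end: about 3.5 N to move it, and past the middle it snaps over by itself.
- lamp_red_ridge (a point): Centre of the small orange ridge of the red lamp's slide switch on the front of its head: 18 mm wide, 4 mm high along the travel, standing 5 mm out of the face (face at lamp x = -15 mm, this point at -17 mm). It is 118 mm above the foot when off, 110 mm when on: pushing it down (lamp -z) switches the lamp on. Axes as the lamp's.
- screwdriver_black: Yellow-handled screwdriver, 190 mm long along its y, lying on the bench; leave it alone. Origin: middle of its underside.
- driver_red: Red-handled screwdriver, 165 mm long along its y, lying on the bench; leave it alone. Origin: middle of its underside.
- dish: Round dish of screws, 66 mm across, 18 mm high, on the bench; leave it alone. Origin: middle of its underside.
There are look-alikes about, which are no part of the job. What is shaped like the lamp_blue but yellow is not meant.

How it is judged:
On the way, in this order (a step that is already met when the one before it is completed fails the run):
1. the fader is turned down to its right-hand stop (below 0.008) (value of joint fader below 0.008 m), for 0.2 s.
2. every lamp stands in a bay, switch to the front, and is switched on, while the fader is still turned down (below 0.02) (((horizontal distance between lamp_blue and bay0 below 0.008 m and z of lamp_blue in the frame of bay0 below 0.005 m) or (horizontal distance between lamp_blue and bay1 below 0.008 m and z of lamp_blue in the frame of bay1 below 0.005 m) or (horizontal distance between lamp_blue and bay2 below 0.008 m and z of lamp_blue in the frame of bay2 below 0.005 m)) and angle between each of lamp_blue, lamp_green, lamp_red's own z axis and vertical below 0.12 rad and x of each of lamp_blue_ridge, lamp_green_ridge, lamp_red_ridge in the frame of dock below 0.03 m and value of joint each of lamp_blue_switch, lamp_green_switch, lamp_red_switch above 0.0065 m and ((horizontal distance between lamp_green and bay0 below 0.008 m and z of lamp_green in the frame of bay0 below 0.005 m) or (horizontal distance between lamp_green and bay1 below 0.008 m and z of lamp_green in the frame of bay1 below 0.005 m) or (horizontal distance between lamp_green and bay2 below 0.008 m and z of lamp_green in the frame of bay2 below 0.005 m)) and ((horizontal distance between lamp_red and bay0 below 0.008 m and z of lamp_red in the frame of bay0 below 0.005 m) or (horizontal distance between lamp_red and bay1 below 0.008 m and z of lamp_red in the frame of bay1 below 0.005 m) or (horizontal distance between lamp_red and bay2 below 0.008 m and z of lamp_red in the frame of bay2 below 0.005 m)) and value of joint fader below 0.02 m), for 0.2 s.
3. the fader is slid up to the orange test mark (value of joint fader between 0.064 and 0.076 m), for 0.2 s.
At the end, for the whole second after the job is handed in: Every lamp present stands at rest in a bay of the dock (foot within 8 mm of the bay's centre and within 5 mm of its floor, upright within 0.12 rad, switch to the front), its switch is on (joint above 0.0065) and the fader is at the orange mark (0.070 +- 0.006) (all of step 3 and ((horizontal distance between lamp_blue and bay0 below 0.008 m and z of lamp_blue in the frame of bay0 below 0.005 m) or (horizontal distance between lamp_blue and bay1 below 0.008 m and z of lamp_blue in the frame of bay1 below 0.005 m) or (horizontal distance between lamp_blue and bay2 below 0.008 m and z of lamp_blue in the frame of bay2 below 0.005 m)) and angle between each of lamp_blue, lamp_green, lamp_red's own z axis and vertical below 0.12 rad and x of each of lamp_blue_ridge, lamp_green_ridge, lamp_red_ridge in the frame of dock below 0.03 m and value of joint each of lamp_blue_switch, lamp_green_switch, lamp_red_switch above 0.0065 m and ((horizontal distance between lamp_green and bay0 below 0.008 m and z of lamp_green in the frame of bay0 below 0.005 m) or (horizontal distance between lamp_green and bay1 below 0.008 m and z of lamp_green in the frame of bay1 below 0.005 m) or (horizontal distance between lamp_green and bay2 below 0.008 m and z of lamp_green in the frame of bay2 below 0.005 m)) and ((horizontal distance between lamp_red and bay0 below 0.008 m and z of lamp_red in the frame of bay0 below 0.005 m) or (horizontal distance between lamp_red and bay1 below 0.008 m and z of lamp_red in the frame of bay1 below 0.005 m) or (horizontal distance between lamp_red and bay2 below 0.008 m and z of lamp_red in the frame of bay2 below 0.005 m)) and linear speed of each of lamp_blue, lamp_green, lamp_red below 0.03 m/s and angle between dock's own z axis and vertical below 0.1 rad); the robot touches nothing.
It fails at once if screwdriver_black is pushed more than 6 cm from its place (distance of screwdriver_black from where it was at the start of the episode above 0.06 m).
It fails at once if driver_red is pushed more than 6 cm from its place (distance of driver_red from where it was at the start of the episode above 0.06 m).
It fails at once if dish is pushed more than 6 cm from its place (distance of dish from where it was at the start of the episode above 0.06 m).
Of lamp_blue, lamp_green, lamp_red only 2 to 3 are there at a start; the rules pass over those that are not, and their reading is None.
At some moment in a run one of dock may be knocked a few centimetres aside while the robot is not near it.
It also fails if it takes over 210 s, if anything falls off the work surface, if the arm or the gripper's body presses on something with over 40 N, if the wrist force passes 120 N, or if a joint passes its speed limit or range.

## Working session

There is one attempt and no reset: what is moved stays moved. The work goes in short steps, Python scripts to look and compute and a tool call to move; the robot and the scene stay as the last step left them, time stands still between calls to the robot, and variables do not carry over. Pictures are saved under pics/ and viewed, about 12 in all and at most 16, crops included, and the job is handed in when it is done.

Besides the shell and the picture viewer there is one more tool, called after "Request:" by a JSON object that holds its "api" and its "payload". jog_arm: Moves the arm, as the interface text tells. Its arguments: {"type":"object","properties":{"commands":{"type":"array","items":{"type":"array","items":{"type":"number"}}},"squeeze":{"type":"number"}},"required":["commands"]}

```bash
mkdir -p pics; ls; cat > h.py <<'E'
import numpy as np, cv2
from station import manip, snapshot, workorder, models
def save(s,n,crop=None,scale=1):
    im=s["image"][:,:,::-1]
    if crop: im=im[crop[1]:crop[3],crop[0]:crop[2]]
    cv2.imwrite(f"pics/{n}.png",cv2.resize(im,None,fx=scale,fy=scale,interpolation=cv2.INTER_CUBIC))
def proj(s,P):
    T=np.linalg.inv(s["extrinsics"]);p=T[:3,:3]@np.array(P)+T[:3,3];u=s["intrinsics"]@p;return u[:2]/u[2]
def ray(s,u,v):
    E=s["extrinsics"];d=E[:3,:3]@np.linalg.inv(s["intrinsics"])@[u,v,1];return E[:3,3],d
def atz(s,u,v,z):
    o,d=ray(s,u,v);return o+d*(z-o[2])/d[2]
def tri(a,ua,b,ub):
    o1,d1=ray(a,*ua);o2,d2=ray(b,*ub)
    k=np.linalg.lstsq(np.c_[d1,-d2],o2-o1,rcond=None)[0];p,q=o1+k[0]*d1,o2+k[1]*d2
    return (p+q)/2,np.linalg.norm(p-q)
E
python3 - <<'E'
from h import *
np.set_printoptions(precision=3,suppress=True)
a=snapshot("side");b=snapshot("top");save(a,"s0");save(b,"t0")
print(manip.hold_point_z, manip.sense())
for s in(a,b):
    print(s["extrinsics"],s["intrinsics"][0])
    for n in "stand dock fader_cap fader_mark hook0 hook1 hook2 bay0 bay1 bay2 lamp_blue lamp_green lamp_red lamp_blue_ridge lamp_green_ridge lamp_red_ridge screwdriver_black driver_red dish".split():
        r=models.pinpoint(s,n)
        print(n,[(np.round(x["centre"],3).tolist(),round(x["score"],2)) for x in r[:3]])
E
```

```text
pics
0.0187 {'t': 0.1, 'q': array([ 1.137,  0.528,  1.434,  0.   ,  1.181, -0.179]), 'qd': array([-0.   , -0.001, -0.003,  0.   , -0.002, -0.001]), 'tau': array([ -0.001, -44.33 , -17.859,  -0.   ,   0.004,  -0.   ]), 'tcp_pos': array([0.157, 0.604, 0.23 ]), 'tool_rot': array([ 0.127,  0.992, -0.001, -0.   ]), 'force': array([0.193, 0.873, 0.2  ]), 'ft_torque': array([-0.01 ,  0.009, -0.07 ]), 'finger_gap': 1.000609230427469}
[[ 0.832 -0.368  0.415  0.077]
 [-0.555 -0.555  0.62  -0.756]
 [ 0.002 -0.746 -0.666  1.006]
 [ 0.     0.     0.     1.   ]] [481.736   0.    321.69 ]
stand []
dock [([0.537, 0.2, 0.0], 0.84), ([0.549, 0.285, 0.022], 0.7), ([0.491, -0.212, 0.188], 0.18)]
fader_cap [([0.489, 0.194, 0.055], 0.6), ([0.507, -0.218, 0.068], 0.19)]
fader_mark [([0.484, 0.204, 0.03], 0.69), ([0.399, -0.052, -0.004], 0.64)]
hook0 [([0.509, -0.219, 0.226], 0.86), ([0.576, -0.081, 0.228], 0.85), ([0.545, -0.153, 0.222], 0.64)]
hook1 [([0.509, -0.219, 0.226], 0.86), ([0.576, -0.081, 0.228], 0.85), ([0.545, -0.153, 0.222], 0.64)]
hook2 [([0.509, -0.219, 0.226], 0.86), ([0.576, -0.081, 0.228
[... 1485 characters left out ...]
], 0.93), ([0.551, 0.282, 0.026], 0.75), ([0.6, 0.14, 0.024], 0.67)]
bay1 [([0.576, 0.206, 0.025], 0.93), ([0.551, 0.282, 0.026], 0.75), ([0.6, 0.14, 0.024], 0.67)]
bay2 [([0.576, 0.206, 0.025], 0.93), ([0.551, 0.282, 0.026], 0.75), ([0.6, 0.14, 0.024], 0.67)]
lamp_blue [([0.726, -0.01, 0.0], 0.81)]
lamp_green [([0.587, -0.083, 0.069], 0.67)]
lamp_red [([0.509, -0.222, 0.065], 0.77)]
lamp_blue_ridge []
lamp_green_ridge [([0.539, -0.148, 0.225], 0.26)]
lamp_red_ridge []
screwdriver_black [([0.448, -0.266, -0.007], 0.48)]
driver_red [([0.507, -0.222, 0.066], 0.57), ([0.403, -0.056, -0.001], 0.55), ([0.55, 0.282, 0.026], 0.46)]
dish [([0.764, 0.173, -0.002], 0.69), ([0.548, -0.153, 0.07], 0.6)]
```

View pics/s0.png

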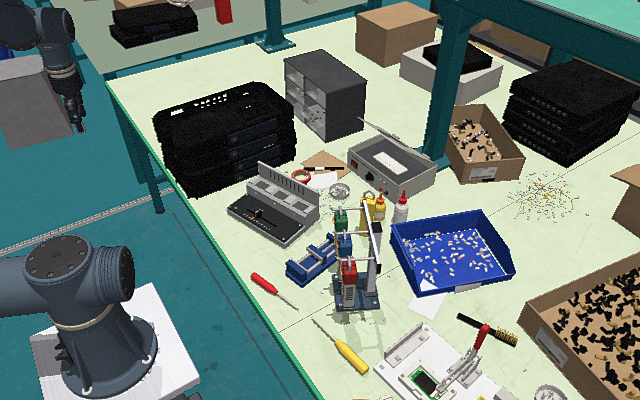

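View pics/t0.png

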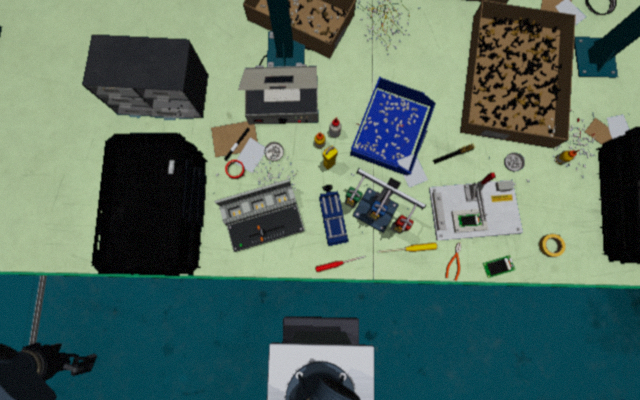

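The side view shows the dock at about (275,210), and the stand at (355,260) with green (340,220), blue (345,245) and red (349,270) heads. A yellow look-alike stands behind it at (370,207). A blue vise sits at (315,260), between dock and stand. I'll enlarge both to confirm.

```bash
python3 - <<'E'
from h import *
a=snapshot("side");b=snapshot("top")
A=cv2.resize(a["image"][180:320,220:420],None,fx=4,fy=4,interpolation=cv2.INTER_CUBIC)
B=cv2.resize(b["image"][140:280,215:445],None,fx=3.478,fy=3.478,interpolation=cv2.INTER_CUBIC)
cv2.imwrite("pics/a1.png",A[:,:,::-1]);cv2.imwrite("pics/b1.png",B[:,:,::-1])
E
```

```text
(no output)
```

View pics/a1.png

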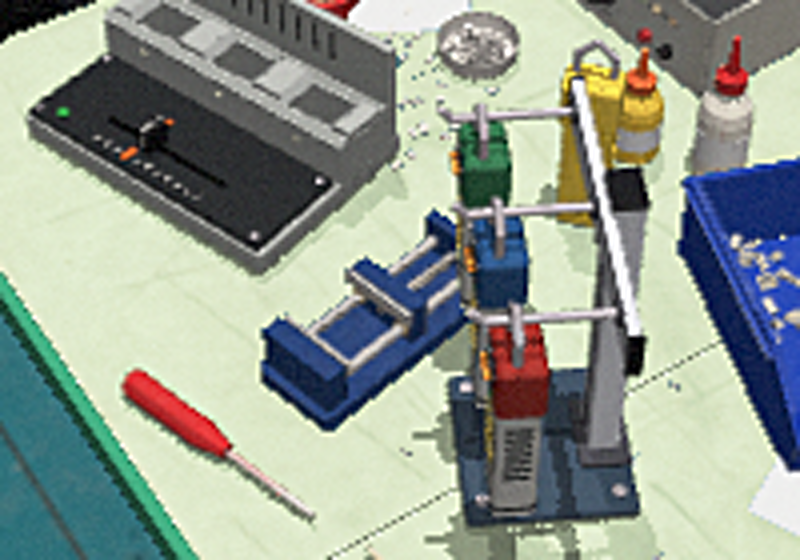

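View pics/b1.png

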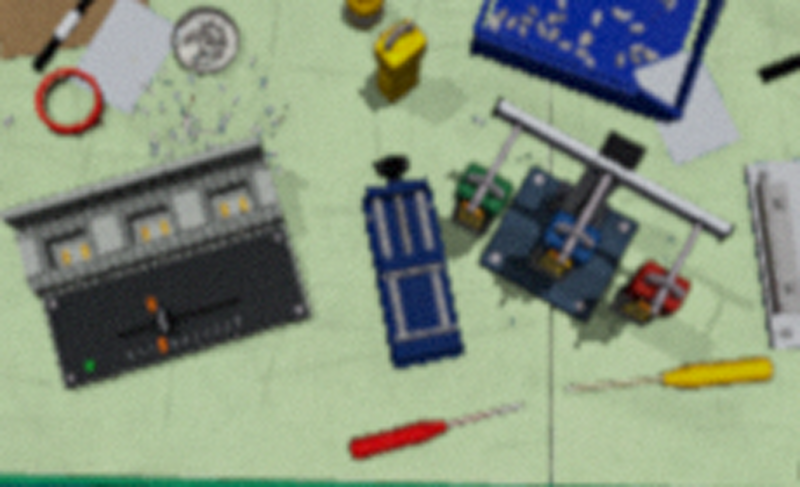

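Candidates on the stand are green (side crop 480,155), blue (500,255) and red (518,365), and all three hang on hooks, so all three are meant. The yellow one (590,140) stands on the bench and is the look-alike to leave. All bays are free, and the cap is just right of the orange mark. Next I fit the dock and stand poses.

```bash
cat >> h.py <<'E'
np.set_printoptions(precision=4,suppress=True)
def fit(L,W):  # 2D rigid: world = R L + t
    L,W=np.array(L),np.array(W);l0,w0=L.mean(0),W.mean(0);a,b=L-l0,W-w0
    th=np.arctan2((a[:,0]*b[:,1]-a[:,1]*b[:,0]).sum(),(a*b).sum())
    R=np.array([[np.cos(th),-np.sin(th)],[np.sin(th),np.cos(th)]]);t=w0-R@l0
    return th,R,t,np.linalg.norm(W-(L@R.T+t),axis=1)
def dets(s,n,smin=.25): return [np.array(x["centre"]) for x in models.pinpoint(s,n) if x["score"]>=smin]
DL={"bay0":[.038,.076],"bay1":[.038,0],"bay2":[.038,-.076],"fader_mark":[-.047,.02],"dock":[0,0]}
def dock(n=1,guess=None):
    """pose of the dock: loose points matched to the model by a first guess"""
    C=[]
    for i in range(n):
        for v in("side","top"):
            s=snapshot(v)
            for nm in("bay1","fader_mark","dock"):
                C+=[(nm,c) for c in dets(s,nm,.4)]
    th,R,t=guess if guess else (.353,None,np.array([.538,.198]))
    for it in range(4):
        R=np.array([[np.cos(th),-np.sin(th)],[np.sin(th),np.cos(th)]])
        L,W=[],[];tol=[.06,.03,.015,.012][it]
        for nm,c in C:
            for k in(["bay0","bay1","bay2"] if nm=="bay1" else [nm]):
                zz={"b":.024,"f":.03,"d":0}[nm[0]]
                if np.linalg.norm(R@DL[k]+t-c[:2])<min(tol,.035) and abs(c[2]-zz)<.015: L.append(DL[k]);W.append(c[:2])
        th,R,t,e=fit(L,W)
    print("dock yaw %.3f pos %s n=%d rms %.4f"%(th,t,len(L),np.sqrt((e**2).mean())))
    return th,R,t
def cap(d):
    out=[]
    for v in("side","top"):
        for c in dets(snapshot(v),"fader_cap",.2):
            l=d[1].T@(c[:2]-d[2])
            if abs(l[0]+.047)<.012 and abs(l[1])<.07 and abs(c[2]-.05)<.015: out.append(l[1]+.05)
    print("fader",np.array(out))
def tool():
    m=manip.sense();q=m["tool_rot"];x,y,z,w=q
    yd=np.array([2*(x*y-z*w),1-2*(x*x+z*z)]);yaw=np.arctan2(-yd[0],yd[1]);yaw=(yaw+np.pi/2)%np.pi-np.pi/2
    print("t %.2f tcp %s yaw %.3f gap %.3f F %s q6 %.2f"%(m["t"],m["tcp_pos"],yaw,m["finger_gap"],m["force"],m["q"][5]))
    return m["tcp_pos"],yaw
def go(P,yaw):
    p,y=tool();print("-> target",np.array(P),"yaw %.3f  delta cm %s turn %.3f"%(yaw,(np.array(P)-p)*100,yaw-y))
E
python3 - <<'E'
from h import *
d=dock(2);cap(d)
H=[]
for i in range(2):
    for v in("side","top"):
        H+=dets(snapshot(v),"hook1",.3)
H=np.array(H);print(H)
g=np.array([[.576,-.081],[.543,-.152],[.506,-.217]]);y=[.08,0,-.08]
k=[np.argmin(np.linalg.norm(g-h[:2],axis=1)) for h in H]
th,R,t,e=fit([[0,y[i]] for i in k],H[:,:2]);print("stand yaw",th,"hook1",t,"e",e)
for i in range(3): print("hook",i,R@[0,y[i]]+t)
print(R.T@(np.array([.566,-.163])-t))
for v in("side","top"):
    s=snapshot(v)
    for n in("lamp_green","lamp_blue","lamp_red"):
        for c in dets(s,n,.3): print(v,n,c, "in hookframe",R.T@(c[:2]-t))
c=d[1]@[-.047,.01]+d[2];go([c[0],c[1],.12],d[0])
E
```

```text
dock yaw 0.338 pos [0.538 0.198] n=20 rms 0.0033
fader [0.0609 0.0623]
[[ 0.579  -0.0802  0.2269]
 [ 0.5437 -0.153   0.2236]
 [ 0.5067 -0.2203  0.2285]
 [ 0.5794 -0.0794  0.2295]
 [ 0.5419 -0.1504  0.229 ]
 [ 0.5    -0.2201  0.2236]
 [ 0.5077 -0.2145  0.2258]
 [ 0.5801 -0.0813  0.2236]
 [ 0.5441 -0.1523  0.2233]
 [ 0.5399 -0.1496  0.2263]
 [ 0.5028 -0.2184  0.2225]
 [ 0.5777 -0.0766  0.2297]]
stand yaw -0.4935550365212189 hook1 [ 0.5419 -0.1497] e [0.0013 0.0038 0.0027 0.0005 0.0007 0.004  0.0067 0.0021 0.0034 0.002
 0.0021 0.0034]
hook 0 [ 0.5798 -0.0792]
hook 1 [ 0.5419 -0.1497]
hook 2 [ 0.504  -0.2201]
[ 0.0275 -0.0003]
side lamp_green [ 0.5819 -0.0815  0.0657] in hookframe [0.0029 0.079 ]
side lamp_green [0.5762 0.2101 0.0266] in hookframe [-0.1403  0.3331]
side lamp_green [ 0.5684 -0.1579  0.0027] in hookframe [0.0272 0.0053]
side lamp_blue [ 0.5465 -0.1505  0.0716] in hookframe [0.0044 0.0014]
side lamp_blue [ 0.7269 -0.0121  0.0027] in hookframe [0.0977 0.2088]
side lamp_red [ 0.5088 -0.2189  0.0678] in hookframe [ 0.0036 -0.0767]
top lamp_green [ 0.5847 -0.0815  0.0687] in hookframe [0.0054 0.0803]
top lamp_blue [ 0.546  -0.1511  0.0669] in hookframe [0.0043 0.0007]
top lamp_blue [ 0.7268 -0.0123  0.0017] in hookframe [0.0977 0.2086]
top lamp_blue [0.4871 0.2014 0.0286] in hookframe [-0.2146  0.2832]
top lamp_red [ 0.5072 -0.2209  0.0617] in hookframe [ 0.0032 -0.0792]
t 3.90 tcp [0.1575 0.6048 0.2313] yaw -0.255 gap 0.997 F [-0.319  -1.2294 -0.5285] q6 -0.18
-> target [0.4903 0.1919 0.12  ] yaw 0.338  delta cm [ 33.2833 -41.2889 -11.1301] turn 0.592
```

Request:
{"api": "jog_arm", "payload": {"commands": [[45,1,-3.4,0,0],[45,1,-3.4,0,0],[45,1,-3.4,0,0.1],[45,1,-3.4,0,0.1],[45,1,-3.4,0,0.1],[45,1.2,-3.5,0,0.1],[45,3,-2.3,0,0.1],[45,3,-2.3,0,0.09]]}}

```text
t: 4.57
tcp_pos: [0.2742, 0.3509, 0.2314]
tool_rot: [-0.183, 0.983, 0.004, -0.002]
force: [0.5, 1.2, 0.4]
finger_gap: 0.453
```

Request:
{"api": "jog_arm", "payload": {"commands": [[45,3,-2.3,0,0],[45,3,-2.3,0,0],[45,3,-2.3,-1,0],[45,3,-2.3,-1,0],[45,3,-2.3,-1,0],[45,3,-2.3,-1,0],[45,3,-2.3,-1,0],[45,0,0,0,0]]}}

```text
t: 5.23
tcp_pos: [0.501, 0.1766, 0.1834]
tool_rot: [-0.183, 0.983, 0.004, 0.007]
force: [0.2, 0.6, 0.3]
finger_gap: 0.447
```

```bash
python3 - <<'E'
from h import *
d=.338,np.array([[np.cos(.338),-np.sin(.338)],[np.sin(.338),np.cos(.338)]]),np.array([.538,.198])
c=d[1]@[-.047,.0115]+d[2];go([c[0],c[1],.036],d[0])
E
```

```text
t 5.23 tcp [0.501  0.1766 0.1834] yaw 0.367 gap 0.447 F [0.2441 0.5571 0.2773] q6 -1.82
-> target [0.4898 0.1933 0.036 ] yaw 0.338  delta cm [ -1.1203   1.6696 -14.7357] turn -0.029
```

Request:
{"api": "jog_arm", "payload": {"commands": [[45,-1.1,1.7,0,-0.03],[45,0,0,-4,0],[45,0,0,-3.5,0],[45,0,0,-3,0],[45,0,0,-2,0],[45,0,0,-1.5,0],[45,0,0,0,0]]}}

```text
t: 5.82
tcp_pos: [0.4966, 0.1927, 0.041]
tool_rot: [-0.163, 0.987, 0.004, 0.013]
force: [-1.0, 0.7, -0.4]
finger_gap: 0.45
```

```bash
python3 - <<'E'
from h import *
go([.4898,.1933,.036],.338)
s=snapshot("side");save(s,"s2",(210,160,350,260),5)
E
```

```text
t 5.82 tcp [0.4966 0.1927 0.041 ] yaw 0.327 gap 0.450 F [-1.0041  0.6715 -0.3954] q6 -1.75
-> target [0.4898 0.1933 0.036 ] yaw 0.338  delta cm [-0.6834  0.0634 -0.4963] turn 0.011
```

View pics/s2.png

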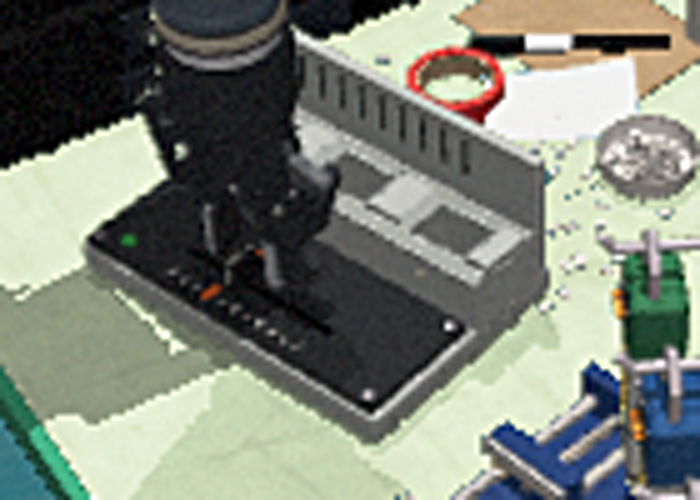

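The fingers straddle the cap: left finger at (210,220), right at (275,255), cap at (240,262), beside the orange bar at (212,292). Now I close and slide it right.

Request:
{"api": "jog_arm", "payload": {"commands": [[45,-0.7,0,-0.4,0.01],[45,0,0,0,0],[0,0,0,0,0],[0,0,0,0,0],[0,0,0,0,0],[0,0,0,0,0]], "squeeze": 20}}

```text
t: 6.37
tcp_pos: [0.4912, 0.1939, 0.0415]
tool_rot: [-0.168, 0.986, 0.004, 0.017]
force: [1.1, 0.3, -8.2]
finger_gap: 0.168
```

Request:
{"api": "jog_arm", "payload": {"commands": [[0,0.45,-1.3,0,0],[0,0.45,-1.3,0,0],[0,0.45,-1.3,0,0],[0,0.4,-1,0,0],[0,0.2,-0.6,0,0],[0,0.15,-0.4,0,0],[0,0,0,0,0]]}}

```text
t: 6.95
tcp_pos: [0.5105, 0.1353, 0.0414]
tool_rot: [-0.167, 0.986, 0.007, 0.015]
force: [-0.8, 2.6, -5.3]
finger_gap: 0.17
```

Request:
{"api": "jog_arm", "payload": {"commands": [[0,0.15,-0.4,0,0],[0,0.1,-0.3,0,0],[0,0,0,0,0]]}}

```text
t: 7.2
tcp_pos: [0.5115, 0.1322, 0.0414]
tool_rot: [-0.166, 0.986, 0.009, 0.015]
force: [-0.0, -1.6, -5.3]
finger_gap: 0.163
```

```bash
python3 - <<'E'
from h import *
p,y=tool()
d=dock(1,(.338,0,np.array([.538,.198])));cap(d)
print(d[1].T@(p[:2]-d[2])+[0,.05])
E
```

```text
t 7.20 tcp [0.5115 0.1322 0.0414] yaw 0.334 gap 0.163 F [-0.0143 -1.5891 -5.3335] q6 -1.91
dock yaw 0.346 pos [0.5389 0.195 ] n=8 rms 0.0035
fader [-0.0026]
[-0.047   0.0002]
```

Fader is at its stop (TCP in the dock frame gives 0.000). Next I go to the green lamp.

Request:
{"api": "jog_arm", "payload": {"commands": [[45,0,0,0,0],[45,0,0,0,0],[45,0,0,4,0],[60,0,0,4,0],[70,0,0,4,-0.1],[70,0,0,4,-0.1],[70,0,0,4,-0.1],[70,0.5,-2,2.5,-0.1]]}}

```text
t: 8.47
tcp_pos: [0.5114, 0.1098, 0.2677]
tool_rot: [0.043, 0.999, 0.009, 0.007]
force: [0.7, 0.0, 0.4]
finger_gap: 0.703
```

Request:
{"api": "jog_arm", "payload": {"commands": [[70,1,-3.5,0,-0.1],[70,1,-3.5,0,-0.1],[70,1,-3.5,0,-0.1],[70,1,-3.5,0,-0.1],[70,1,-3,0,0],[70,0.5,-1,0,0],[70,0,0,0,0]]}}

```text
t: 9.05
tcp_pos: [0.5743, -0.084, 0.2853]
tool_rot: [0.253, 0.967, 0.004, 0.028]
force: [-0.3, 1.2, -0.2]
finger_gap: 0.698
```

```bash
python3 - <<'E'
from h import *
go([.582,-.081,.168],-.49)
E
```

```text
t 9.05 tcp [ 0.5743 -0.084   0.2853] yaw -0.512 gap 0.698 F [-0.3156  1.1639 -0.1642] q6 -1.41
-> target [ 0.582 -0.081  0.168] yaw -0.490  delta cm [  0.7725   0.2963 -11.7255] turn 0.022
```

Request:
{"api": "jog_arm", "payload": {"commands": [[70,0,0,4,0],[70,0,0,4,0],[70,0,0,0,0]]}}

```text
t: 9.3
tcp_pos: [0.5706, -0.0824, 0.3648]
tool_rot: [0.254, 0.967, 0.005, 0.023]
force: [0.4, 0.5, 0.6]
finger_gap: 0.694
```

Request:
{"api": "jog_arm", "payload": {"commands": [[70,0,0,-1.5,0],[70,0,0,-1.5,0],[70,0,0,-1.5,0],[70,0,0,-1.5,0],[70,0,0,-1.5,0],[70,0,0,0,0]]}}

```text
t: 9.8
tcp_pos: [0.5688, -0.0734, 0.2937]
tool_rot: [0.25, 0.968, 0.006, 0.028]
force: [-0.0, 0.4, -0.6]
finger_gap: 0.699
```

Request:
{"api": "jog_arm", "payload": {"commands": [[70,-4,0,0,0],[70,-4,0,0,0],[70,0,0,0,0]]}}

```text
t: 10.05
tcp_pos: [0.486, -0.0689, 0.2918]
tool_rot: [0.248, 0.968, 0.007, 0.025]
force: [-0.7, -1.1, -0.3]
finger_gap: 0.698
```

Request:
{"api": "jog_arm", "payload": {"commands": [[70,1.5,0,0,0],[70,1.5,0,0,0],[70,1.5,0,0,0],[70,1.5,0,0,0],[70,1.5,0,0,0],[70,0,0,0,0]]}}

```text
t: 10.55
tcp_pos: [0.5687, -0.0643, 0.2981]
tool_rot: [0.246, 0.969, 0.007, 0.031]
force: [0.6, -0.4, -1.2]
finger_gap: 0.701
```

Request:
{"api": "jog_arm", "payload": {"commands": [[70,0,0,0,0],[70,0,0,0,0],[70,0,0,0,0],[70,0,0,0,0],[70,0,0,0,0],[70,0,0,0,0]]}}

```text
t: 11.05
tcp_pos: [0.5692, -0.0624, 0.2992]
tool_rot: [0.245, 0.969, 0.007, 0.031]
force: [0.2, -0.1, -0.4]
finger_gap: 0.702
```

Request:
{"api": "jog_arm", "payload": {"commands": [[70,-4,0,0,0],[70,-4,0,0,0],[70,4,0,0,0],[70,4,0,0,0],[70,0,0,0,0]]}}

```text
t: 11.47
tcp_pos: [0.5299, -0.0507, 0.2805]
tool_rot: [0.247, 0.969, 0.01, -0.001]
force: [1.0, -0.5, 1.0]
finger_gap: 0.699
```

Request:
{"api": "jog_arm", "payload": {"commands": [[70,0,0,0,0.12],[70,0,0,0,0.12],[70,0,0,0,0.12],[70,0,0,0,0]]}}

```text
t: 11.8
tcp_pos: [0.5278, -0.0504, 0.2796]
tool_rot: [0.062, 0.998, 0.009, -0.005]
force: [-0.1, -0.0, 0.8]
finger_gap: 0.7
```

Request:
{"api": "jog_arm", "payload": {"commands": [[70,0,0,0,-0.12],[70,0,0,0,-0.12],[70,0,0,0,-0.12],[70,0,0,0,0]]}}

```text
t: 12.13
tcp_pos: [0.528, -0.0513, 0.2809]
tool_rot: [0.252, 0.968, 0.01, -0.002]
force: [0.6, 0.2, -0.4]
finger_gap: 0.699
```

Request:
{"api": "jog_arm", "payload": {"commands": [[70,0.8,-0.4,0,0],[70,1.3,-0.7,0,0],[70,1.3,-0.7,0,0],[70,1,-0.5,0,0],[70,0.6,-0.3,0,0],[70,0.2,-0.2,0,0],[70,0,0,0,0]]}}

```text
t: 12.72
tcp_pos: [0.5847, -0.0826, 0.2824]
tool_rot: [0.248, 0.969, 0.009, 0.0]
force: [-0.6, -0.4, -0.3]
finger_gap: 0.702
```

```bash
cat >> h.py <<'E'
_t=tool
def tool():
    r=_t();x,y,z,w=manip.sense()["tool_rot"];print("tilt",np.round([2*(x*z+y*w),2*(y*z-x*w)],3));return r
E
python3 - <<'E'
from h import *
go([.582,-.081,.168],-.49)
E
```

```text
t 12.72 tcp [ 0.5847 -0.0826  0.2824] yaw -0.502 gap 0.702 F [-0.5888 -0.3817 -0.3242] q6 -1.41
tilt [0.005 0.018]
-> target [ 0.582 -0.081  0.168] yaw -0.490  delta cm [ -0.2742   0.162  -11.4391] turn 0.012
```

Good, tilt is small. I descend with a ramp.

Request:
{"api": "jog_arm", "payload": {"commands": [[70,-0.2,0.1,-0.8,0.01],[70,0,0,-1.6,0],[70,0,0,-2,0],[70,0,0,-2,0],[70,0,0,-1.6,0],[70,0,0,-0.8,0],[70,0,0,-0.3,0],[70,0,0,0,0]]}}

```text
t: 13.38
tcp_pos: [0.5776, -0.0789, 0.1865]
tool_rot: [0.24, 0.971, 0.01, -0.001]
force: [-0.1, -0.1, -0.1]
finger_gap: 0.699
```

```bash
python3 - <<'E'
from h import *
go([.582,-.081,.168],-.49)
E
```

```text
t 13.38 tcp [ 0.5776 -0.0789  0.1865] yaw -0.485 gap 0.699 F [-0.0969 -0.1083 -0.1496] q6 -1.43
tilt [0.002 0.019]
-> target [ 0.582 -0.081  0.168] yaw -0.490  delta cm [ 0.4427 -0.2069 -1.8515] turn -0.005
```

Request:
{"api": "jog_arm", "payload": {"commands": [[70,0.3,-0.15,-0.6,0],[70,0.2,-0.1,-0.7,0],[70,0,0,-0.4,0],[70,0,0,-0.2,0],[70,0,0,0,0]]}}

```text
t: 13.8
tcp_pos: [0.5848, -0.0821, 0.1684]
tool_rot: [0.24, 0.971, 0.009, 0.002]
force: [0.7, -0.5, 0.5]
finger_gap: 0.703
```

```bash
python3 - <<'E'
from h import *
go([.582,-.081,.168],-.49)
s=snapshot("side");save(s,"s3",(290,190,410,290),6)
E
```

```text
t 13.80 tcp [ 0.5848 -0.0821  0.1684] yaw -0.484 gap 0.703 F [ 0.6575 -0.5075  0.4715] q6 -1.44
tilt [0.008 0.017]
-> target [ 0.582 -0.081  0.168] yaw -0.490  delta cm [-0.2849  0.1146 -0.0405] turn -0.006
```

View pics/s3.png

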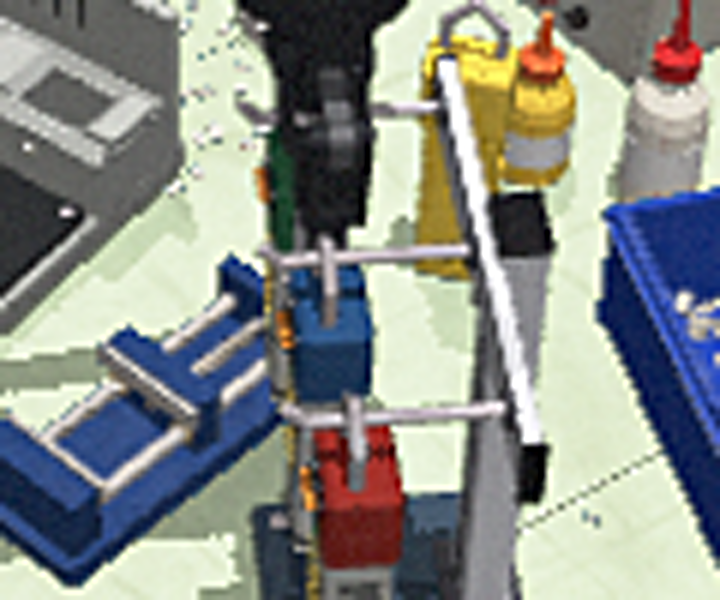

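The gripper straddles the green head (visible at 283,200) between the fingers, about 3 mm too far back. I correct and close.

Request:
{"api": "jog_arm", "payload": {"commands": [[70,-0.25,0.1,0,0],[40,0,0,0,0],[40,0,0,0,0],[40,0,0,0,0],[40,0,0,0,0]], "squeeze": 60}}

```text
t: 14.27
tcp_pos: [0.5831, -0.0805, 0.1699]
tool_rot: [0.24, 0.971, 0.01, 0.003]
force: [0.4, -0.3, -1.4]
finger_gap: 0.482
```

Request:
{"api": "jog_arm", "payload": {"commands": [[35,0,0,0,0],[35,0,0,0,0],[35,0,0,0.5,0],[35,0,0,0.5,0],[35,0,0,0.3,0],[35,0,0,0,0]]}}

```text
t: 14.77
tcp_pos: [0.582, -0.0806, 0.1831]
tool_rot: [0.24, 0.971, 0.01, 0.002]
force: [-0.1, -0.2, -1.9]
finger_gap: 0.481
```

Request:
{"api": "jog_arm", "payload": {"commands": [[35,-0.5,0.25,0,0],[35,-0.9,0.45,0,0],[35,-0.9,0.45,0,0],[35,-0.9,0.45,0,0]]}}

```text
t: 15.1
tcp_pos: [0.5489, -0.0645, 0.1834]
tool_rot: [0.24, 0.971, 0.009, 0.003]
force: [0.2, 0.6, -2.3]
finger_gap: 0.483
```

Request:
{"api": "jog_arm", "payload": {"commands": [[35,-1.2,0.6,0,0],[35,-1.2,0.6,0,0],[35,-0.8,0.4,0,0],[35,-0.3,0.2,0,0],[35,0,0,0,0]]}}

```text
t: 15.52
tcp_pos: [0.504, -0.0418, 0.1828]
tool_rot: [0.24, 0.971, 0.01, -0.001]
force: [-0.0, -1.9, -2.2]
finger_gap: 0.484
```

```bash
python3 - <<'E'
from h import *
d=dock(2,(.346,0,np.array([.539,.196])))
b=d[1]@[.038,.076]+d[2];go([*b,.25],d[0])
E
```

```text
dock yaw 0.343 pos [0.5384 0.194 ] n=19 rms 0.0028
t 16.32 tcp [ 0.5055 -0.0427  0.1828] yaw -0.484 gap 0.482 F [ 0.0091 -0.1871 -2.1265] q6 -1.42
tilt [0.004 0.019]
-> target [0.5486 0.2784 0.25  ] yaw 0.343  delta cm [ 4.3081 32.1083  6.7245] turn 0.827
```

Request:
{"api": "jog_arm", "payload": {"commands": [[35,0,0.3,1.5,0.03],[35,0,1,2,0.08],[35,0,2,2,0.1],[35,0.2,3,1.2,0.1],[35,0.4,3,0,0.1],[35,0.6,3,0,0.1],[35,0.6,3,0,0.1],[35,0.6,3,0,0.1]]}}

```text
t: 16.98
tcp_pos: [0.5291, 0.1414, 0.2533]
tool_rot: [-0.123, 0.992, 0.006, -0.003]
force: [-0.0, -0.2, -2.4]
finger_gap: 0.484
```

Request:
{"api": "jog_arm", "payload": {"commands": [[35,0.6,3,0,0.08],[35,0.6,3,0,0.04],[35,0.4,2.5,0,0],[35,0.2,2,0,0],[35,0.1,1.2,0,0],[35,0,0.5,0,0],[35,0,0,0,0]]}}

```text
t: 17.57
tcp_pos: [0.5476, 0.2761, 0.2525]
tool_rot: [-0.191, 0.982, 0.007, -0.003]
force: [-0.1, -0.5, -2.1]
finger_gap: 0.484
```

```bash
python3 - <<'E'
from h import *
go([.5486,.2784,.25],.343)
E
```

```text
t 17.57 tcp [0.5476 0.2761 0.2525] yaw 0.384 gap 0.484 F [-0.0879 -0.461  -2.069 ] q6 -1.68
tilt [-0.009  0.012]
-> target [0.5486 0.2784 0.25  ] yaw 0.343  delta cm [ 0.0997  0.2254 -0.2513] turn -0.041
```

Request:
{"api": "jog_arm", "payload": {"commands": [[35,0.1,0.2,-0.8,-0.02],[35,0,0,-1.5,-0.02],[35,0,0,-1.5,0],[35,0,0,-1.2,0],[35,0,0,-0.6,0],[35,0,0,-0.2,0],[35,0,0,0,0]]}}

```text
t: 18.15
tcp_pos: [0.5483, 0.27, 0.1904]
tool_rot: [-0.164, 0.986, 0.005, -0.005]
force: [-0.2, 0.5, -1.4]
finger_gap: 0.48
```

```bash
python3 - <<'E'
from h import *
go([.5486,.2784,.19],.343)
s=snapshot("side");save(s,"s4",(200,130,340,250),5)
for v in("side","top"):
    s=snapshot(v);print(v,[(np.round(x["centre"],4),x["score"]) for x in models.pinpoint(s,"lamp_green")])
E
```

```text
t 18.15 tcp [0.5483 0.27   0.1904] yaw 0.329 gap 0.480 F [-0.1792  0.4644 -1.4036] q6 -1.64
tilt [-0.011  0.008]
-> target [0.5486 0.2784 0.19  ] yaw 0.343  delta cm [ 0.0318  0.836  -0.0358] turn 0.014
side [(array([0.5493, 0.2719, 0.0876]), 0.88)]
top [(array([0.5543, 0.2728, 0.0894]), 0.63)]
```

View pics/s4.png

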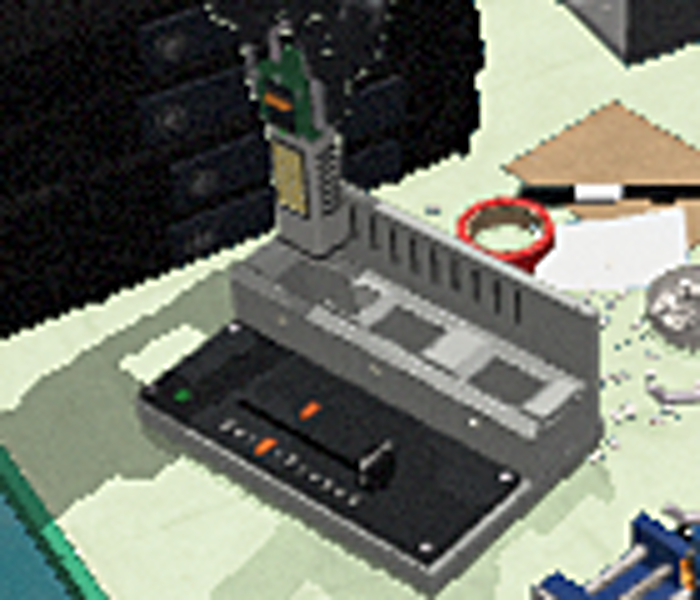

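Green lamp hangs upright above bay 0 with its switch to the front (278,103); the fader cap is at the right stop (378,462). I correct y and lower.

Request:
{"api": "jog_arm", "payload": {"commands": [[35,-0.1,0.4,0,0.01],[35,0,0.3,0,0],[35,0,0,-0.6,0],[35,0,0,-0.8,0],[35,0,0,-0.8,0],[35,0,0,0,0]]}}

```text
t: 18.9
tcp_pos: [0.5492, 0.2803, 0.1706]
tool_rot: [-0.171, 0.985, 0.006, 0.0]
force: [-0.6, -0.0, -2.0]
finger_gap: 0.484
```

```bash
python3 - <<'E'
from h import *
go([.5475,.2764,.165],.343)
for v in("side","top"):
    s=snapshot(v);print(v,[(np.round(x["centre"],4),x["score"]) for x in models.pinpoint(s,"lamp_green")])
E
```

```text
t 18.90 tcp [0.5492 0.2803 0.1706] yaw 0.343 gap 0.484 F [-0.6406 -0.0136 -2.0244] q6 -1.64
tilt [-0.002  0.011]
-> target [0.5475 0.2764 0.165 ] yaw 0.343  delta cm [-0.1719 -0.3923 -0.5572] turn -0.000
side [(array([0.5512, 0.2822, 0.0682]), 0.97)]
top [(array([0.5536, 0.2782, 0.0699]), 0.47)]
```

Request:
{"api": "jog_arm", "payload": {"commands": [[35,-0.25,-0.25,0,0],[35,0,0,-0.5,0],[35,0,0,-0.7,0],[35,0,0,-0.7,0],[35,0,0,-0.5,0],[35,0,0,0,0]]}}

```text
t: 19.6
tcp_pos: [0.5483, 0.2777, 0.1477]
tool_rot: [-0.17, 0.985, 0.006, 0.003]
force: [-1.1, -0.7, -2.5]
finger_gap: 0.484
```

Request:
{"api": "jog_arm", "payload": {"commands": [[35,0,0,-0.5,0],[35,0,0,-0.7,0],[35,0,0,-0.6,0],[35,0,0,-0.4,0],[35,0,0,-0.2,0]]}}

```text
t: 20.02
tcp_pos: [0.5505, 0.2784, 0.1259]
tool_rot: [-0.17, 0.985, 0.007, 0.005]
force: [-4.5, -1.8, 18.1]
finger_gap: 0.481
```

Request:
{"api": "jog_arm", "payload": {"commands": [[70,0,0,0,0],[70,0,0,0,0],[70,0,0,0,0],[70,0,0,2,0],[70,0,0,3,0],[70,0,0,3,0],[70,0,0,2,0],[0,0,0,0,0]]}}

```text
t: 20.68
tcp_pos: [0.5502, 0.2778, 0.2269]
tool_rot: [-0.17, 0.985, 0.006, 0.004]
force: [0.5, 0.4, -0.2]
finger_gap: 0.573
```

```bash
cat >> h.py <<'E'
def lamps(d,names=("green","blue","red")):
    for n in names:
        for v in("side","top"):
            s=snapshot(v)
            for k in("","_ridge"):
                for c in dets(s,"lamp_"+n+k,.3):
                    l=d[1].T@(c[:2]-d[2])
                    if abs(l[0])<.09 and abs(l[1])<.12: print(n+k,v,c,"dock",l)
E
python3 - <<'E'
from h import *
d=dock(1,(.343,0,np.array([.5384,.194])))
lamps(d,("green",))
b=d[1]@[.038-.028,.076]+d[2];go([*b,.18],d[0])
E
```

```text
dock yaw 0.352 pos [0.5378 0.194 ] n=9 rms 0.0033
green side [0.5285 0.2843 0.0243] dock [0.0223 0.088 ]
green side [0.4904 0.1343 0.0544] dock [-0.0651 -0.0397]
green_ridge side [0.5055 0.2747 0.1385] dock [-0.0026  0.0869]
green top [0.5319 0.2798 0.0261] dock [0.024  0.0826]
t 21.38 tcp [0.5475 0.277  0.2225] yaw 0.342 gap 0.000 F [0.275  0.0916 1.0203] q6 -1.64
tilt [-0.004  0.011]
-> target [0.521  0.2688 0.18  ] yaw 0.352  delta cm [-2.6479 -0.8174 -4.2482] turn 0.009
```

```bash
python3 - <<'E'
from h import *
s=snapshot("side");save(s,"s5",(190,130,350,250),5)
for v in("side","top"):
    s=snapshot(v)
    for n in("bay1","dock","fader_mark","lamp_green"): print(v,n,[np.round(c,3).tolist() for c in dets(s,n,.35)])
E
```

```text
side bay1 [[0.582, 0.137, 0.024], [0.524, 0.284, 0.02]]
side dock [[0.516, 0.198, 0.001], [0.544, -0.15, 0.069]]
side fader_mark [[0.466, 0.199, 0.031], [0.451, -0.262, -0.001]]
side lamp_green [[0.53, 0.282, 0.026]]
top bay1 [[0.579, 0.138, 0.028], [0.527, 0.281, 0.027]]
top dock [[0.516, 0.195, -0.0]]
top fader_mark [[0.465, 0.198, 0.029]]
top lamp_green []
```

View pics/s5.png

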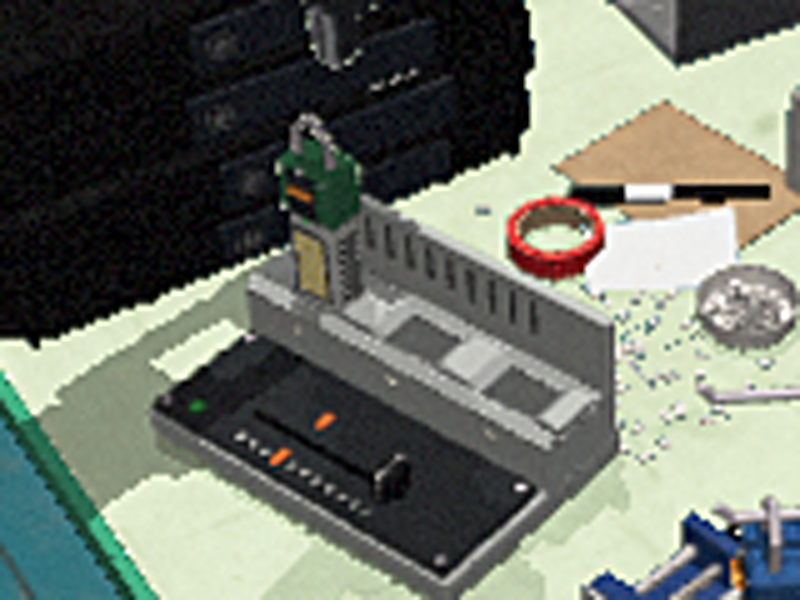

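The dock was knocked about 22 mm towards the robot; the green lamp stands in bay 0 (upright, switch to the front at 300,188). I refit.

```bash
python3 - <<'E'
from h import *
d=dock(2,(.343,0,np.array([.516,.197])));cap(d)
lamps(d,("green",))
b=d[1]@[.038-.028,.076]+d[2];go([*b,.17],d[0])
E
```

```text
dock yaw 0.351 pos [0.5165 0.1973] n=19 rms 0.0028
fader [ 0.0006 -0.0009]
green side [0.5298 0.2842 0.0235] dock [0.0423 0.0771]
green side [0.527  0.2826 0.0224] dock [0.0391 0.0765]
green_ridge side [ 0.5155  0.2021 -0.0004] dock [0.0007 0.0049]
green top [0.5299 0.2796 0.0242] dock [0.0408 0.0727]
t 23.23 tcp [0.5475 0.277  0.2227] yaw 0.342 gap 0.002 F [0.578  0.7967 0.431 ] q6 -1.64
tilt [-0.003  0.011]
-> target [0.4998 0.2721 0.17  ] yaw 0.351  delta cm [-4.7707 -0.495  -5.2712] turn 0.009
```

Request:
{"api": "jog_arm", "payload": {"commands": [[0,-0.6,0,0,0.01],[0,-1.2,-0.1,0,0],[0,-1.3,-0.2,0,0],[0,-0.9,-0.1,0,0],[0,-0.4,0,0,0],[0,-0.2,0,0,0],[0,0,0,0,0]]}}

```text
t: 23.82
tcp_pos: [0.4982, 0.2728, 0.2227]
tool_rot: [-0.176, 0.984, 0.006, -0.001]
force: [0.8, -0.6, 0.7]
finger_gap: -0.004
```

```bash
python3 - <<'E'
from h import *
go([.5017,.2728,.17],.351)
E
```

```text
t 23.82 tcp [0.4982 0.2728 0.2227] yaw 0.354 gap -0.004 F [ 0.7898 -0.6154  0.7031] q6 -1.63
tilt [-0.003  0.011]
-> target [0.5017 0.2728 0.17  ] yaw 0.351  delta cm [ 0.3515 -0.0015 -5.2716] turn -0.003
```

Request:
{"api": "jog_arm", "payload": {"commands": [[0,0.2,0,-0.8,0],[0,0.15,0,-1.4,0],[0,0,0,-1.5,0],[0,0,0,-1,0],[0,0,0,-0.6,0],[0,0,0,-0.3,0],[0,0,0,0,0]]}}

```text
t: 24.4
tcp_pos: [0.5069, 0.2736, 0.1632]
tool_rot: [-0.176, 0.984, 0.006, 0.003]
force: [0.3, -0.4, -0.5]
finger_gap: -0.001
```

```bash
python3 - <<'E'
from h import *
go([.5017,.2728,.144],.351)
E
```

```text
t 24.40 tcp [0.5069 0.2736 0.1632] yaw 0.354 gap -0.001 F [ 0.2671 -0.4327 -0.4651] q6 -1.64
tilt [0.004 0.013]
-> target [0.5017 0.2728 0.144 ] yaw 0.351  delta cm [-0.5245 -0.0802 -1.9165] turn -0.003
```

Request:
{"api": "jog_arm", "payload": {"commands": [[0,-0.4,-0.1,0,0],[0,-0.2,0,0,0],[0,0,0,0,0]]}}

```text
t: 24.65
tcp_pos: [0.5015, 0.2726, 0.1634]
tool_rot: [-0.176, 0.984, 0.006, 0.004]
force: [0.8, 0.5, 0.6]
finger_gap: 0.001
```

Request:
{"api": "jog_arm", "payload": {"commands": [[0,0,0,-0.4,0],[0,-0.05,0,-0.5,0],[0,-0.05,0,-0.4,0],[0,0,0,0,0]]}}

```text
t: 24.98
tcp_pos: [0.5011, 0.273, 0.1512]
tool_rot: [-0.176, 0.984, 0.006, 0.006]
force: [0.1, -0.6, 0.4]
finger_gap: -0.001
```

Request:
{"api": "jog_arm", "payload": {"commands": [[0,0,0,-0.5,0],[0,0,0,-0.5,0],[0,0,0,0,0]]}}

```text
t: 25.23
tcp_pos: [0.5012, 0.2731, 0.1404]
tool_rot: [-0.176, 0.984, 0.006, 0.006]
force: [0.7, 0.5, 1.1]
finger_gap: -0.003
```

Request:
{"api": "jog_arm", "payload": {"commands": [[0,0,0,-0.4,0],[0,0,0,-0.4,0],[0,0,0,-0.2,0],[0,0,0,0,0]]}}

```text
t: 25.57
tcp_pos: [0.5042, 0.2742, 0.1365]
tool_rot: [-0.176, 0.984, 0.007, 0.01]
force: [0.8, 0.4, -0.8]
finger_gap: 0.001
```

Request:
{"api": "jog_arm", "payload": {"commands": [[0,-0.2,0,-0.3,0],[0,0,0,-0.4,0],[0,0,0,0,0]]}}

```text
t: 25.82
tcp_pos: [0.5057, 0.2751, 0.1369]
tool_rot: [-0.177, 0.984, 0.007, 0.016]
force: [-1.0, -0.5, -0.1]
finger_gap: 0.0
```

Request:
{"api": "jog_arm", "payload": {"commands": [[0,-0.3,0,1,0],[0,-0.5,0,3,0],[0,-0.5,0,4,0],[0,-0.5,0,2,0],[0,0,0,0,0]]}}

```text
t: 26.23
tcp_pos: [0.4842, 0.2743, 0.2384]
tool_rot: [-0.176, 0.984, 0.007, 0.013]
force: [-0.2, -0.1, -0.1]
finger_gap: 0.003
```

```bash
python3 - <<'E'
from h import *
tool()
s=snapshot("side");save(s,"s6",(225,135,305,195),8)
for i in range(2):
    s=snapshot("side");print(models.pinpoint(s,"lamp_green_ridge")[:2])
E
```

```text
t 26.23 tcp [0.4842 0.2743 0.2384] yaw 0.355 gap 0.003 F [-0.1609 -0.106  -0.1467] q6 -1.62
tilt [0.022 0.018]
[{'centre': [0.5058, -0.2176, 0.0664], 'score': 0.45}]
[]
```

View pics/s6.png

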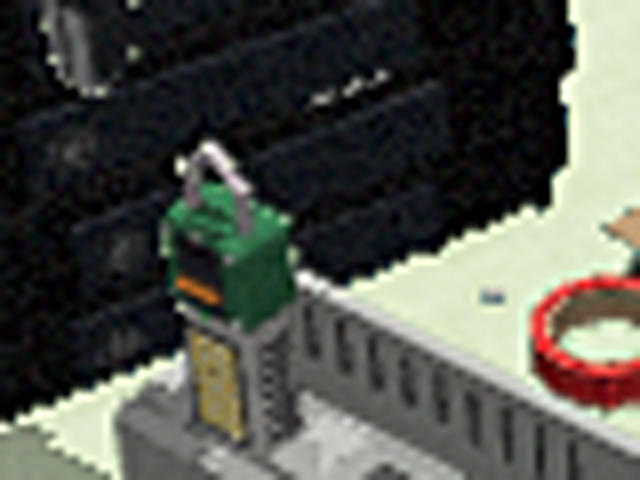

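Green's orange ridge now sits low in its black slot (199,291): switched on. Next is blue.

Request:
{"api": "jog_arm", "payload": {"commands": [[30,0,-1,1.5,-0.05],[50,0,-2,2,-0.1],[70,0.3,-3,1.5,-0.1],[70,0.5,-3.6,0,-0.1],[70,0.5,-3.6,0,-0.1],[70,0.5,-3.6,0,-0.1],[70,0.5,-3.6,0,-0.1],[70,0.5,-3.6,0,-0.1]]}}

```text
t: 27.15
tcp_pos: [0.5046, 0.0295, 0.2706]
tool_rot: [0.208, 0.978, 0.006, -0.003]
force: [1.4, 0.2, -0.3]
finger_gap: 0.703
```

Request:
{"api": "jog_arm", "payload": {"commands": [[70,0.5,-3.6,0,-0.08],[70,0.5,-3.6,0,-0.02],[70,0.5,-3.4,0,0],[70,0.5,-3,0,0],[70,0.4,-2,0,0],[70,0.3,-1.2,0,0],[70,0,-0.5,0,0],[70,0,0,0,0]]}}

```text
t: 27.82
tcp_pos: [0.5281, -0.1599, 0.2564]
tool_rot: [0.266, 0.964, 0.007, -0.014]
force: [-0.2, 1.0, 0.3]
finger_gap: 0.698
```

```bash
python3 - <<'E'
from h import *
go([.545,-.151,.168],-.49)
for v in("side","top"):
    s=snapshot(v)
    for n in ("blue","red"):print(v,n,dets(s,"lamp_"+n,.3))
E
```

```text
t 27.82 tcp [ 0.5281 -0.1599  0.2564] yaw -0.540 gap 0.698 F [-0.2496  0.9633  0.3016] q6 -1.53
tilt [-0.024  0.021]
-> target [ 0.545 -0.151  0.168] yaw -0.490  delta cm [ 1.685   0.8867 -8.8445] turn 0.050
side blue [array([ 0.5458, -0.1496,  0.0713]), array([ 0.7242, -0.0119,  0.0006])]
side red [array([ 0.5044, -0.2204,  0.0656]), array([0.7603, 0.1715, 0.0004])]
top blue [array([ 0.7265, -0.0095, -0.0003])]
top red []
```

Request:
{"api": "jog_arm", "payload": {"commands": [[70,0.5,0.3,0,0.02],[70,0.6,0.4,-0.3,0.03],[70,0.3,0.2,-0.8,0],[70,0,0,-1.3,0],[70,0,0,-1.3,0],[70,0,0,-1,0],[70,0,0,-0.4,0],[70,0,0,0,0]]}}

```text
t: 28.78
tcp_pos: [0.5463, -0.142, 0.2046]
tool_rot: [0.233, 0.972, 0.006, -0.011]
force: [-0.4, 0.1, 0.3]
finger_gap: 0.698
```

```bash
python3 - <<'E'
from h import *
go([.545,-.151,.168],-.49)
E
```

```text
t 28.78 tcp [ 0.5463 -0.142   0.2046] yaw -0.471 gap 0.698 F [-0.4433  0.0688  0.2506] q6 -1.56
tilt [-0.019  0.018]
-> target [ 0.545 -0.151  0.168] yaw -0.490  delta cm [-0.1324 -0.8963 -3.6647] turn -0.019
```

Request:
{"api": "jog_arm", "payload": {"commands": [[70,-0.1,-0.5,0,-0.02],[70,0,-0.45,0,0],[70,0,0,0,0]]}}

```text
t: 29.03
tcp_pos: [0.5459, -0.1517, 0.2047]
tool_rot: [0.243, 0.97, 0.006, -0.011]
force: [0.6, -0.1, -0.1]
finger_gap: 0.704
```

Request:
{"api": "jog_arm", "payload": {"commands": [[70,0,0,-0.6,0],[70,0,0,-1,0],[70,0,0,-1,0],[70,0,0,-0.6,0],[70,0,0,-0.3,0],[70,0,0,0,0]]}}

```text
t: 29.53
tcp_pos: [0.5463, -0.1529, 0.1673]
tool_rot: [0.244, 0.97, 0.006, -0.01]
force: [-0.4, -0.2, 0.7]
finger_gap: 0.7
```

Request:
{"api": "jog_arm", "payload": {"commands": [[70,-0.1,0.1,0,0],[35,0,0,0,0],[35,0,0,0,0],[35,0,0,0,0],[35,0,0,0,0],[35,0,0,0,0]]}}

```text
t: 30.03
tcp_pos: [0.5453, -0.1514, 0.1671]
tool_rot: [0.244, 0.97, 0.006, -0.01]
force: [0.0, 0.1, -1.7]
finger_gap: 0.484
```

Request:
{"api": "jog_arm", "payload": {"commands": [[35,0,0,0.5,0],[35,0,0,0.5,0],[35,0,0,0.3,0],[35,0,0,0,0]]}}

```text
t: 30.37
tcp_pos: [0.5448, -0.1512, 0.181]
tool_rot: [0.244, 0.97, 0.006, -0.01]
force: [-0.4, 0.3, -0.7]
finger_gap: 0.481
```

Request:
{"api": "jog_arm", "payload": {"commands": [[35,-0.5,0.25,0,0],[35,-0.9,0.45,0,0],[35,-0.9,0.45,0,0],[35,-0.9,0.45,0,0]]}}

```text
t: 30.7
tcp_pos: [0.512, -0.1351, 0.1816]
tool_rot: [0.244, 0.97, 0.006, -0.009]
force: [0.2, -0.1, -1.9]
finger_gap: 0.483
```

Request:
{"api": "jog_arm", "payload": {"commands": [[35,-1.2,0.6,0,0],[35,-1.2,0.6,0,0],[35,-0.8,0.4,0,0],[35,-0.3,0.2,0,0],[35,0,0,0,0]]}}

```text
t: 31.12
tcp_pos: [0.4673, -0.1118, 0.181]
tool_rot: [0.244, 0.97, 0.007, -0.013]
force: [0.5, -0.2, -2.4]
finger_gap: 0.481
```

```bash
python3 - <<'E'
from h import *
d=dock(2,(.351,0,np.array([.5165,.1973])))
b=d[1]@[.038,0]+d[2];go([*b,.25],d[0])
E
```

```text
dock yaw 0.342 pos [0.5168 0.197 ] n=19 rms 0.0034
t 31.92 tcp [ 0.4689 -0.1127  0.181 ] yaw -0.493 gap 0.488 F [-0.3509  0.1621 -1.211 ] q6 -1.56
tilt [-0.02   0.019]
-> target [0.5526 0.2097 0.25  ] yaw 0.342  delta cm [ 8.3678 32.2431  6.904 ] turn 0.835
```

Request:
{"api": "jog_arm", "payload": {"commands": [[35,0,0.2,1.8,0.03],[35,0.2,0.8,2.2,0.08],[35,0.5,2,2,0.1],[35,0.8,3,0.8,0.1],[35,0.9,3,0,0.1],[35,0.9,3,0,0.1],[35,0.9,3,0,0.1],[35,0.9,3,0,0.1]]}}

```text
t: 32.58
tcp_pos: [0.5203, 0.0684, 0.2526]
tool_rot: [-0.118, 0.993, -0.001, -0.013]
force: [0.8, -0.2, -1.6]
finger_gap: 0.481
```

Request:
{"api": "jog_arm", "payload": {"commands": [[35,0.9,3,0,0.08],[35,0.9,3,0,0],[35,0.6,2.5,0,0],[35,0.4,2,0,0],[35,0.2,1.2,0,0],[35,0.1,0.5,0,0],[35,0,0,0,0]]}}

```text
t: 33.17
tcp_pos: [0.5519, 0.2034, 0.2518]
tool_rot: [-0.166, 0.986, -0.0, -0.013]
force: [0.6, -0.2, -2.8]
finger_gap: 0.48
```

```bash
python3 - <<'E'
from h import *
go([.5526,.2097,.25],.343)
E
```

```text
t 33.17 tcp [0.5519 0.2034 0.2518] yaw 0.333 gap 0.480 F [ 0.5881 -0.187  -2.8056] q6 -1.74
tilt [-0.025 -0.005]
-> target [0.5526 0.2097 0.25  ] yaw 0.343  delta cm [ 0.0693  0.6327 -0.1829] turn 0.010
```

Request:
{"api": "jog_arm", "payload": {"commands": [[35,0.1,0.5,-0.8,0.01],[35,0,0.3,-1.5,0],[35,0,0,-1.5,0],[35,0,0,-1.4,0],[35,0,0,-0.8,0],[35,0,0,-0.3,0],[35,0,0,0,0]]}}

```text
t: 33.75
tcp_pos: [0.552, 0.2047, 0.1845]
tool_rot: [-0.168, 0.986, -0.002, -0.014]
force: [-0.2, -0.8, -1.8]
finger_gap: 0.483
```

```bash
python3 - <<'E'
from h import *
go([.5526,.2097,.165],.343)
for i in range(2):
  for v in("side","top"):
    s=snapshot(v);print(v,[np.round(c,4) for c in dets(s,"lamp_blue",.3)])
E
```

```text
t 33.75 tcp [0.552  0.2047 0.1845] yaw 0.338 gap 0.483 F [-0.204  -0.827  -1.8006] q6 -1.74
tilt [-0.027 -0.008]
-> target [0.5526 0.2097 0.165 ] yaw 0.343  delta cm [ 0.0601  0.4966 -1.9541] turn 0.005
side [array([0.5535, 0.204 , 0.087 ]), array([ 0.7232, -0.0107, -0.0006])]
top [array([ 0.7267, -0.0129,  0.0013]), array([0.5529, 0.2055, 0.0852])]
side [array([0.5544, 0.2041, 0.089 ]), array([ 0.7249, -0.0122,  0.0029])]
top [array([ 0.7233, -0.0156, -0.0007]), array([0.5553, 0.2043, 0.0875])]
```

Request:
{"api": "jog_arm", "payload": {"commands": [[35,-0.1,0.5,0,0],[35,0,0,0,0],[35,0,0,-0.6,0],[35,0,0,-0.7,0],[35,0,0,-0.5,0],[35,0,0,0,0]]}}

```text
t: 34.65
tcp_pos: [0.5523, 0.2123, 0.1678]
tool_rot: [-0.17, 0.985, -0.002, -0.011]
force: [0.2, 0.1, -1.8]
finger_gap: 0.483
```

```bash
python3 - <<'E'
from h import *
go([.5515,.2097,.15],.343)
for v in("side","top"):
    s=snapshot(v);print(v,[np.round(c,4) for c in dets(s,"lamp_blue",.3)])
E
```

```text
t 34.65 tcp [0.5523 0.2123 0.1678] yaw 0.341 gap 0.483 F [ 0.1972  0.056  -1.8237] q6 -1.73
tilt [-0.021 -0.007]
-> target [0.5515 0.2097 0.15  ] yaw 0.343  delta cm [-0.0768 -0.2557 -1.7793] turn 0.002
side [array([0.5541, 0.2123, 0.073 ]), array([ 0.7233, -0.0105, -0.0024])]
top [array([ 0.727 , -0.0122,  0.0009]), array([0.5548, 0.2129, 0.0705])]
```

Request:
{"api": "jog_arm", "payload": {"commands": [[35,-0.1,-0.3,0,0],[35,0,0,-0.5,0],[35,0,0,-0.7,0],[35,0,0,-0.7,0],[35,0,0,-0.5,0],[35,0,0,0,0]]}}

```text
t: 35.35
tcp_pos: [0.5529, 0.2093, 0.1451]
tool_rot: [-0.169, 0.986, -0.001, -0.008]
force: [-0.2, 0.3, -2.4]
finger_gap: 0.484
```

Request:
{"api": "jog_arm", "payload": {"commands": [[35,0,0,-0.5,0],[35,0,0,-0.7,0],[35,0,0,-0.6,0],[35,0,0,-0.4,0],[35,0,0,-0.2,0]]}}

```text
t: 35.77
tcp_pos: [0.5548, 0.2096, 0.123]
tool_rot: [-0.169, 0.986, -0.001, -0.006]
force: [-4.8, -1.3, 20.2]
finger_gap: 0.486
```

Request:
{"api": "jog_arm", "payload": {"commands": [[68,0,0,0,0],[68,0,0,0,0],[68,0,0,0,0],[68,0,0,2,0],[68,0,0,3,0],[68,0,0,3,0],[68,0,0,2,0],[0,0,0,0,0]]}}

```text
t: 36.43
tcp_pos: [0.5543, 0.2087, 0.2236]
tool_rot: [-0.169, 0.986, -0.002, -0.008]
force: [1.3, 0.1, 0.3]
finger_gap: 0.556
```

```bash
python3 - <<'E'
from h import *
d=dock(2,(.345,0,np.array([.5165,.197])));cap(d)
lamps(d,("blue","green"))
b=d[1]@[.012,0]+d[2];go([*b,.22],d[0])
E
```

```text
dock yaw 0.352 pos [0.5169 0.1977] n=18 rms 0.0029
fader [ 0.0003 -0.0043]
blue side [0.5308 0.2849 0.0213] dock [0.0432 0.077 ]
blue side [0.5558 0.2111 0.0274] dock [ 0.0412 -0.0009]
blue_ridge side [0.5355 0.1989 0.1427] dock [ 0.0179 -0.0053]
blue top [0.5565 0.2105 0.025 ] dock [ 0.0416 -0.0017]
green side [0.5279 0.2831 0.0259] dock [0.0398 0.0764]
t 38.03 tcp [0.5516 0.2082 0.2197] yaw 0.340 gap 0.001 F [-0.1787  0.0982  0.267 ] q6 -1.74
tilt [-0.024 -0.008]
-> target [0.5281 0.2018 0.22  ] yaw 0.352  delta cm [-2.3505 -0.6408  0.034 ] turn 0.013
```

Request:
{"api": "jog_arm", "payload": {"commands": [[0,-0.5,-0.1,0,0.01],[0,-0.9,-0.3,0,0],[0,-0.6,-0.2,0,0],[0,-0.4,0,0,0],[0,-0.2,0,0,0],[0,0,0,0,0]]}}

```text
t: 38.53
tcp_pos: [0.5216, 0.2013, 0.2195]
tool_rot: [-0.174, 0.985, -0.002, -0.013]
force: [-0.0, 0.4, 1.2]
finger_gap: -0.0
```

Request:
{"api": "jog_arm", "payload": {"commands": [[0,0,0,-0.8,0],[0,0,0,-1.4,0],[0,-0.1,0,-1.5,0],[0,-0.1,0,-1,0],[0,0,0,-0.6,0],[0,0,0,-0.3,0],[0,0,0,0,0]]}}

```text
t: 39.12
tcp_pos: [0.5211, 0.2017, 0.1603]
tool_rot: [-0.175, 0.985, -0.002, -0.011]
force: [-0.2, 0.2, -0.0]
finger_gap: 0.0
```

```bash
python3 - <<'E'
from h import *
go([.5281,.2018,.151],.351)
E
```

```text
t 39.12 tcp [0.5211 0.2017 0.1603] yaw 0.351 gap 0.000 F [-0.2321  0.2269 -0.0369] q6 -1.75
tilt [-0.021 -0.007]
-> target [0.5281 0.2018 0.151 ] yaw 0.351  delta cm [ 0.7004  0.0066 -0.9253] turn 0.000
```

Request:
{"api": "jog_arm", "payload": {"commands": [[0,0,0,-0.5,0],[0,0,0,-0.5,0],[0,0,0,0,0],[0,0.4,0,0,0],[0,0.2,0,0,0],[0,0,0,0,0]]}}

```text
t: 39.62
tcp_pos: [0.5295, 0.202, 0.1505]
tool_rot: [-0.175, 0.985, -0.002, -0.009]
force: [0.1, -0.2, 0.2]
finger_gap: 0.003
```

Request:
{"api": "jog_arm", "payload": {"commands": [[0,0,0,-0.4,0],[0,0,0,-0.4,0],[0,0,0,-0.4,0],[0,0,0,-0.4,0],[0,0,0,-0.3,0]]}}

```text
t: 40.03
tcp_pos: [0.5305, 0.202, 0.1354]
tool_rot: [-0.175, 0.985, -0.002, -0.007]
force: [-10.2, -2.9, 40.6]
finger_gap: -0.003
```

Request:
{"api": "jog_arm", "payload": {"commands": [[0,0,0,-0.3,0],[0,0,0,-0.3,0],[0,0,0,0,0]]}}

```text
t: 40.28
tcp_pos: [0.5304, 0.2021, 0.1371]
tool_rot: [-0.175, 0.985, -0.002, -0.006]
force: [-1.0, -0.8, -0.1]
finger_gap: -0.001
```

Request:
{"api": "jog_arm", "payload": {"commands": [[0,-0.3,0,1,0],[0,-0.3,0,2.5,0],[0,-0.3,0,3.5,0],[0,0,0,3.5,0],[0,0,0,2.5,0],[0,0,0,1,0],[30,0,0,0,0]]}}

```text
t: 40.87
tcp_pos: [0.5178, 0.202, 0.2822]
tool_rot: [-0.175, 0.985, -0.002, -0.007]
force: [0.5, -0.1, -0.2]
finger_gap: 0.126
```

```bash
cat >> h.py <<'E'
def orange(d,lx=.040):
    for v in ("side",):
        s=snapshot(v);hsv=cv2.cvtColor(s["image"],cv2.COLOR_RGB2HSV)
        for y in(.076,0,-.076):
            p=[proj(s,[*(d[1]@[lx-.017,y]+d[2]),z]) for z in(.142,.134)]
            c=(p[0]+p[1])/2;u,w=int(c[0]),int(c[1]);r=8
            m=cv2.inRange(hsv[w-r:w+r,u-r:u+r],(5,150,120),(22,255,255))
            vs,us=np.nonzero(m);print(y,"off",p[0],"on",p[1],"seen",us.mean()+u-r if len(us) else None,vs.mean()+w-r if len(us) else None,len(us))
E
python3 - <<'E'
from h import *
d=dock(1,(.35,0,np.array([.5168,.1975])));orange(d)
go([.506,-.221,.27],-.49)
E
```

```text
dock yaw 0.357 pos [0.5171 0.1972] n=9 rms 0.0024
0.076 off [248.4877 168.9939] on [248.7593 171.1607] seen 249.28571428571428 170.71428571428572 7
0 off [268.4615 178.7718] on [268.6619 180.953 ] seen 269.0 181.0 7
-0.076 off [289.4306 189.0369] on [289.5524 191.2313] seen None None 0
t 41.32 tcp [0.516  0.2015 0.278 ] yaw 0.352 gap 0.300 F [ 0.3441  0.6697 -1.494 ] q6 -1.75
tilt [-0.023 -0.008]
-> target [ 0.506 -0.221  0.27 ] yaw -0.490  delta cm [ -0.9961 -42.25    -0.7954] turn -0.842
```

Both orange ridges match the "on" pixels. Now red.

Request:
{"api": "jog_arm", "payload": {"commands": [[30,0,-1,0.5,-0.05],[50,0,-2,0.5,-0.1],[70,0.3,-3,0.5,-0.1],[70,0.3,-3.5,0.3,-0.1],[70,0.3,-3.5,0.3,-0.1],[70,0.3,-3.5,0.3,-0.1],[70,0.3,-3.5,0.3,-0.1],[70,0.3,-3.5,0.3,-0.08]]}}

```text
t: 41.98
tcp_pos: [0.5309, -0.0349, 0.3037]
tool_rot: [0.198, 0.98, 0.005, -0.016]
force: [1.2, -0.9, -0.5]
finger_gap: 0.697
```

Request:
{"api": "jog_arm", "payload": {"commands": [[70,0.3,-3.5,0.3,-0.06],[70,0.3,-3.5,0.3,0],[70,0.3,-3.5,0.2,0],[70,0.2,-3,0.1,0],[70,0.1,-2.2,0,0],[70,0,-1.4,0,0],[70,0,-0.6,0,0],[70,0,0,0,0]]}}

```text
t: 42.65
tcp_pos: [0.5419, -0.2292, 0.3094]
tool_rot: [0.235, 0.972, 0.006, -0.017]
force: [-0.3, 0.8, -0.2]
finger_gap: 0.695
```

```bash
python3 - <<'E'
from h import *
go([.506,-.221,.21],-.49)
for v in("side","top"):
    print(v,dets(snapshot(v),"lamp_red",.3))
E
```

```text
t 42.65 tcp [ 0.5419 -0.2292  0.3094] yaw -0.475 gap 0.695 F [-0.3112  0.7663 -0.2353] q6 -1.68
tilt [-0.031  0.019]
-> target [ 0.506 -0.221  0.21 ] yaw -0.490  delta cm [-3.5886  0.8245 -9.9422] turn -0.015
side [array([ 0.5052, -0.2206,  0.0696])]
top []
```

Request:
{"api": "jog_arm", "payload": {"commands": [[70,-0.5,0.1,0,-0.01],[70,-1,0.2,-0.5,0],[70,-1,0.2,-1,0],[70,-0.6,0.1,-1.5,0],[70,-0.2,0,-1.8,0],[70,0,0,-1.5,0],[70,0,0,-0.8,0],[70,0,0,0,0]]}}

```text
t: 43.52
tcp_pos: [0.5066, -0.2091, 0.2401]
tool_rot: [0.233, 0.972, 0.006, -0.015]
force: [-1.1, -0.5, 0.4]
finger_gap: 0.698
```

```bash
python3 - <<'E'
from h import *
go([.506,-.221,.21],-.49)
E
```

```text
t 43.52 tcp [ 0.5066 -0.2091  0.2401] yaw -0.471 gap 0.698 F [-1.0943 -0.4574  0.447 ] q6 -1.70
tilt [-0.027  0.019]
-> target [ 0.506 -0.221  0.21 ] yaw -0.490  delta cm [-0.0602 -1.1909 -3.015 ] turn -0.019
```

Request:
{"api": "jog_arm", "payload": {"commands": [[70,0,-0.6,0,-0.02],[70,0,-0.5,0,0],[70,0,-0.1,-0.5,0],[70,0,0,-1,0],[70,0,0,-0.9,0],[70,0,0,-0.4,0],[70,0,0,0,0]]}}

```text
t: 44.1
tcp_pos: [0.5087, -0.2227, 0.2129]
tool_rot: [0.244, 0.97, 0.005, -0.012]
force: [0.3, 0.4, 0.2]
finger_gap: 0.696
```

```bash
python3 - <<'E'
from h import *
go([.506,-.221,.168],-.49)
E
```

```text
t 44.10 tcp [ 0.5087 -0.2227  0.2129] yaw -0.492 gap 0.696 F [0.3003 0.4434 0.2209] q6 -1.69
tilt [-0.021  0.015]
-> target [ 0.506 -0.221  0.168] yaw -0.490  delta cm [-0.2727  0.1688 -4.4864] turn 0.002
```

Request:
{"api": "jog_arm", "payload": {"commands": [[70,-0.3,0.1,-0.4,0],[70,-0.1,0,-1,0],[70,0,0,-1.2,0],[70,0,0,-1,0],[70,0,0,-0.5,0],[70,0,0,-0.2,0],[70,0,0,0,0]]}}

```text
t: 44.68
tcp_pos: [0.5037, -0.2211, 0.1666]
tool_rot: [0.243, 0.97, 0.005, -0.013]
force: [0.3, -0.2, -0.4]
finger_gap: 0.697
```

Request:
{"api": "jog_arm", "payload": {"commands": [[70,0.2,0,0,0],[35,0,0,0,0],[35,0,0,0,0],[35,0,0,0,0],[35,0,0,0,0],[35,0,0,0,0]]}}

```text
t: 45.18
tcp_pos: [0.5068, -0.2215, 0.1679]
tool_rot: [0.243, 0.97, 0.005, -0.011]
force: [0.7, 0.3, -2.2]
finger_gap: 0.482
```

Request:
{"api": "jog_arm", "payload": {"commands": [[35,0,0,0.5,0],[35,0,0,0.5,0],[35,0,0,0.3,0],[35,0,0,0,0]]}}

```text
t: 45.52
tcp_pos: [0.5064, -0.2213, 0.182]
tool_rot: [0.243, 0.97, 0.005, -0.012]
force: [0.7, -0.5, -1.4]
finger_gap: 0.487
```

Request:
{"api": "jog_arm", "payload": {"commands": [[35,-0.5,0.25,0,0],[35,-0.9,0.45,0,0],[35,-0.9,0.45,0,0],[35,-0.9,0.45,0,0]]}}

```text
t: 45.85
tcp_pos: [0.4736, -0.2051, 0.1826]
tool_rot: [0.243, 0.97, 0.004, -0.01]
force: [0.0, -0.0, -1.6]
finger_gap: 0.482
```

Request:
{"api": "jog_arm", "payload": {"commands": [[35,-1,0.5,0,0],[35,-0.8,0.4,0,0],[35,-0.5,0.3,0,0],[35,-0.2,0.1,0,0],[35,0,0,0,0]]}}

```text
t: 46.27
tcp_pos: [0.4404, -0.187, 0.1821]
tool_rot: [0.243, 0.97, 0.006, -0.014]
force: [0.6, -0.4, -2.7]
finger_gap: 0.479
```

```bash
python3 - <<'E'
from h import *
d=dock(2,(.351,0,np.array([.5168,.1973])))
b=d[1]@[.038,-.076]+d[2];go([*b,.25],d[0])
E
```

```text
dock yaw 0.346 pos [0.5177 0.1978] n=20 rms 0.0032
t 47.07 tcp [ 0.4413 -0.1876  0.182 ] yaw -0.491 gap 0.484 F [ 0.4316 -0.907  -2.0328] q6 -1.71
tilt [-0.024  0.017]
-> target [0.5792 0.1392 0.25  ] yaw 0.346  delta cm [13.7863 32.6803  6.798 ] turn 0.837
```

Request:
{"api": "jog_arm", "payload": {"commands": [[35,0,0.2,1.8,0.03],[35,0.3,0.8,2.2,0.08],[35,0.8,2,2,0.1],[35,1.2,3,0.8,0.1],[35,1.4,3,0,0.1],[35,1.5,3,0,0.1],[35,1.5,3,0,0.1],[35,1.5,3,0,0.1]]}}

```text
t: 47.73
tcp_pos: [0.5239, -0.0066, 0.2538]
tool_rot: [-0.118, 0.993, -0.002, -0.014]
force: [0.8, -0.5, -2.1]
finger_gap: 0.49
```

Request:
{"api": "jog_arm", "payload": {"commands": [[35,1.5,3,0,0.08],[35,1.4,3,0,0.01],[35,1,2.5,0,0],[35,0.7,2,0,0],[35,0.4,1.3,0,0],[35,0.2,0.7,0,0],[35,0,0,0,0]]}}

```text
t: 48.32
tcp_pos: [0.5791, 0.1329, 0.2529]
tool_rot: [-0.172, 0.985, -0.002, -0.013]
force: [-0.1, -0.3, -1.9]
finger_gap: 0.483
```

```bash
python3 - <<'E'
from h import *
go([.5792,.1392,.19],.346)
E
```

```text
t 48.32 tcp [0.5791 0.1329 0.2529] yaw 0.345 gap 0.483 F [-0.1183 -0.2918 -1.9383] q6 -1.87
tilt [-0.025 -0.009]
-> target [0.5792 0.1392 0.19  ] yaw 0.346  delta cm [ 0.0059  0.6256 -6.2935] turn 0.001
```

Request:
{"api": "jog_arm", "payload": {"commands": [[35,0,0.6,-0.8,0],[35,0,0.5,-1.5,0],[35,0,0,-1.5,0],[35,0,0,-1.4,0],[35,0,0,-0.8,0],[35,0,0,-0.3,0],[35,0,0,0,0]]}}

```text
t: 48.9
tcp_pos: [0.5766, 0.1398, 0.1854]
tool_rot: [-0.169, 0.985, -0.003, -0.015]
force: [0.2, 1.0, -1.5]
finger_gap: 0.484
```

```bash
python3 - <<'E'
from h import *
go([.5792,.1392,.165],.346)
for i in range(2):
  for v in("side","top"):
    s=snapshot(v);print(v,[np.round(c,4) for c in dets(s,"lamp_red",.3)])
E
```

```text
t 48.90 tcp [0.5766 0.1398 0.1854] yaw 0.340 gap 0.484 F [ 0.2218  1.0273 -1.4637] q6 -1.85
tilt [-0.028 -0.011]
-> target [0.5792 0.1392 0.165 ] yaw 0.346  delta cm [ 0.2618 -0.0581 -2.0396] turn 0.006
side [array([0.5778, 0.1419, 0.0853]), array([0.4646, 0.2035, 0.0333])]
top []
side [array([0.5808, 0.142 , 0.0889])]
top []
```

Request:
{"api": "jog_arm", "payload": {"commands": [[35,0.05,-0.15,0,0],[35,0,0,-0.6,0],[35,0,0,-0.7,0],[35,0,0,-0.5,0],[35,0,0,0,0]]}}

```text
t: 49.72
tcp_pos: [0.579, 0.1392, 0.1687]
tool_rot: [-0.17, 0.985, -0.003, -0.011]
force: [-0.0, -0.8, -1.8]
finger_gap: 0.488
```

```bash
python3 - <<'E'
from h import *
go([.5785,.1392,.15],.346)
for i in range(2):
  for v in("side","top"):
    s=snapshot(v);print(v,[np.round(c,4) for c in dets(s,"lamp_red",.2)])
E
```

```text
t 49.72 tcp [0.579  0.1392 0.1687] yaw 0.341 gap 0.488 F [-0.043  -0.7947 -1.7643] q6 -1.85
tilt [-0.021 -0.01 ]
-> target [0.5785 0.1392 0.15  ] yaw 0.346  delta cm [-0.0473  0.0018 -1.865 ] turn 0.005
side [array([0.5798, 0.1393, 0.0714]), array([ 0.4503, -0.2605,  0.0005])]
top []
side [array([0.579 , 0.1415, 0.0679])]
top []
```

Request:
{"api": "jog_arm", "payload": {"commands": [[35,-0.1,-0.1,-0.3,0],[35,0,0,-0.6,0],[35,0,0,-0.7,0],[35,0,0,-0.5,0],[35,0,0,0,0]]}}

```text
t: 50.53
tcp_pos: [0.5798, 0.1381, 0.1591]
tool_rot: [-0.17, 0.985, -0.004, -0.008]
force: [0.8, 0.5, -2.5]
finger_gap: 0.48
```

Request:
{"api": "jog_arm", "payload": {"commands": [[35,0,0,-0.5,0],[35,0,0,-0.7,0],[35,0,0,-0.6,0],[35,0,0,-0.4,0],[35,0,0,-0.2,0]]}}

```text
t: 50.95
tcp_pos: [0.5802, 0.1382, 0.1576]
tool_rot: [-0.172, 0.985, -0.006, -0.004]
force: [-1.4, 0.4, 1.8]
finger_gap: 0.486
```

```bash
python3 - <<'E'
from h import *
go([.5785,.1392,.15],.346)
a=snapshot("side");b=snapshot("top")
A=cv2.resize(a["image"][130:220,230:330],None,fx=5,fy=5,interpolation=cv2.INTER_CUBIC)
B=cv2.resize(b["image"][175:255,210:310],None,fx=5.625/1.25,fy=5.625/1.25,interpolation=cv2.INTER_CUBIC)
B=cv2.resize(B,(300,450));A=cv2.resize(A,(500,450))
cv2.imwrite("pics/ab.png",np.hstack([A,cv2.resize(b["image"][175:255,210:310],(300,450),interpolation=cv2.INTER_CUBIC)])[:,:,::-1])
d=dock(1,(.348,0,np.array([.5173,.1975])));lamps(d,("red","green"))
E
```

```text
t 50.95 tcp [0.5802 0.1382 0.1576] yaw 0.345 gap 0.486 F [-1.4113  0.3834  1.8079] q6 -1.85
tilt [-0.006 -0.013]
-> target [0.5785 0.1392 0.15  ] yaw 0.346  delta cm [-0.1675  0.1017 -0.7623] turn 0.001
dock yaw 0.353 pos [0.518  0.1973] n=6 rms 0.0033
red side [0.5793 0.1399 0.0569] dock [ 0.0377 -0.075 ]
red side [0.5546 0.2108 0.0266] dock [0.039 0.   ]
red_ridge side [0.5653 0.1386 0.1774] dock [ 0.0241 -0.0714]
red_ridge side [0.5819 0.1369 0.0577] dock [ 0.0391 -0.0788]
green side [0.5272 0.2831 0.024 ] dock [0.0383 0.0773]
```

View pics/ab.png

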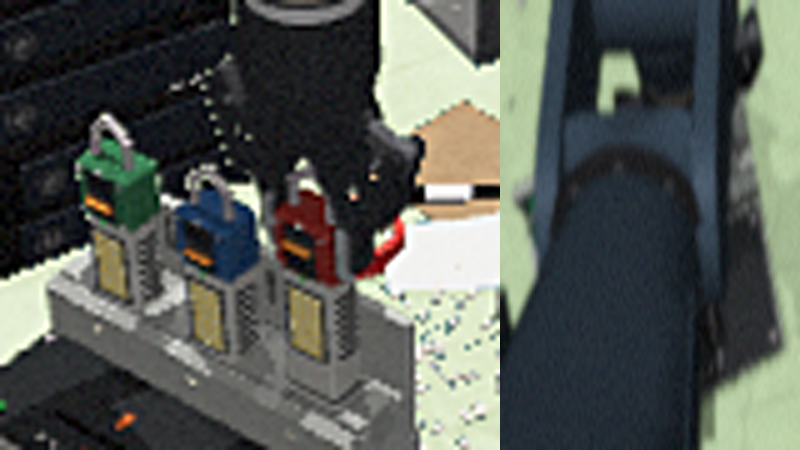

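Request:
{"api": "jog_arm", "payload": {"commands": [[35,0,0,-0.7,0],[35,0,0,-0.7,0]]}}

```text
t: 52.22
tcp_pos: [0.5819, 0.1391, 0.1545]
tool_rot: [-0.172, 0.985, -0.006, -0.001]
force: [-5.3, -0.4, 2.5]
finger_gap: 0.48
```

```bash
python3 - <<'E'
from h import *
m=manip.sense();print(m);tool()
E
```

```text
{'t': 52.2167, 'q': array([ 0.0537,  0.5881,  1.571 , -0.0135,  0.9834, -1.8544]), 'qd': array([ 0.0047,  0.0694,  0.0738, -0.0038, -0.1104,  0.0048]), 'tau': array([ -0.8962, -42.5852, -17.6028,  -0.1288,  -2.0178,  -0.0297]), 'tcp_pos': array([0.5819, 0.1391, 0.1545]), 'tool_rot': array([-0.1715,  0.9852, -0.0055, -0.0011]), 'force': array([-5.297 , -0.4417,  2.5128]), 'ft_torque': array([-0.028 ,  1.2468, -0.078 ]), 'finger_gap': 0.48040143835729615}
t 52.22 tcp [0.5819 0.1391 0.1545] yaw 0.345 gap 0.480 F [-5.297  -0.4417  2.5128] q6 -1.85
tilt [-0.    -0.011]
```

Request:
{"api": "jog_arm", "payload": {"commands": [[35,0,0,0.3,0],[35,-0.25,-0.1,0,0],[35,-0.1,0,0,0],[35,0,0,-0.5,0],[35,0,0,-0.5,0],[35,0,0,-0.5,0]]}}

```text
t: 52.72
tcp_pos: [0.5781, 0.1381, 0.1405]
tool_rot: [-0.172, 0.985, -0.006, -0.0]
force: [0.3, -0.4, -1.6]
finger_gap: 0.48
```

Freed: the foot is now sliding into the pocket.

Request:
{"api": "jog_arm", "payload": {"commands": [[35,0,0,-0.4,0],[35,0,0,-0.6,0],[35,0,0,-0.5,0],[35,0,0,-0.3,0],[35,0,0,-0.2,0]]}}

```text
t: 53.13
tcp_pos: [0.5787, 0.1381, 0.1233]
tool_rot: [-0.171, 0.985, -0.005, -0.001]
force: [-3.3, -0.4, 8.7]
finger_gap: 0.481
```

Request:
{"api": "jog_arm", "payload": {"commands": [[68,0,0,0,0],[68,0,0,0,0],[68,0,0,0,0],[68,0,0,2,0],[68,0,0,3,0],[68,0,0,3,0],[68,0,0,2,0],[0,0,0,0,0]]}}

```text
t: 53.8
tcp_pos: [0.5769, 0.1375, 0.2223]
tool_rot: [-0.171, 0.985, -0.005, -0.005]
force: [0.7, -0.3, 0.1]
finger_gap: 0.555
```

```bash
python3 - <<'E'
from h import *
d=dock(2,(.348,0,np.array([.5175,.1975])));cap(d)
lamps(d,("red","blue","green"));orange(d)
b=d[1]@[.012,-.076]+d[2];go([*b,.22],d[0])
E
```

```text
dock yaw 0.343 pos [0.518  0.1991] n=12 rms 0.0037
fader [-0.0014]
red side [0.4898 0.1311 0.0549] dock [-0.0494 -0.0545]
red side [0.5739 0.1397 0.0219] dock [ 0.0327 -0.0747]
red_ridge side [0.5652 0.1327 0.1429] dock [ 0.0222 -0.0784]
red_ridge side [0.4619 0.2032 0.0317] dock [-0.0514  0.0228]
red top [0.5794 0.1366 0.0219] dock [ 0.0368 -0.0795]
blue side [0.556  0.2093 0.0262] dock [ 0.0392 -0.0031]
blue_ridge side [0.5405 0.2044 0.1354] dock [ 0.023  -0.0025]
green side [0.5285 0.2819 0.0228] dock [0.0378 0.0745]
green side [0.5363 0.2036 0.135 ] dock [ 0.0188 -0.0019]
green_ridge side [0.555  0.2082 0.0241] dock [ 0.0379 -0.0038]
0.076 off [248.8039 168.4168] on [249.0739 170.5826] seen 249.0 170.5 8
0 off [268.5132 178.3537] on [268.7133 180.5343] seen 269.0 181.0 7
-0.076 off [289.2229 188.7949] on [289.3454 190.989 ] seen 289.0 189.5 8
t 55.75 tcp [0.5743 0.1373 0.2186] yaw 0.345 gap 0.001 F [-0.3632 -0.4426 -0.0954] q6 -1.86
tilt [-0.016 -0.012]
-> target [0.5548 0.1315 0.22  ] yaw 0.343  delta cm [-1.9421 -0.5797  0.1376] turn -0.002
```

Request:
{"api": "jog_arm", "payload": {"commands": [[0,-0.5,-0.2,0,0],[0,-0.9,-0.3,0,0],[0,-0.6,-0.2,0,0],[0,-0.4,0,0,0],[0,-0.1,0,0,0],[0,0,0,0,0]]}}

```text
t: 56.25
tcp_pos: [0.5454, 0.1294, 0.2186]
tool_rot: [-0.171, 0.985, -0.005, -0.01]
force: [1.1, -0.2, 0.3]
finger_gap: -0.002
```

Request:
{"api": "jog_arm", "payload": {"commands": [[0,0,0,-0.8,0],[0,0,0,-1.4,0],[0,-0.1,0,-1.5,0],[0,-0.1,0,-1.2,0],[0,0,0,-1,0],[0,0,0,-0.6,0],[0,0,0,0,0]]}}

```text
t: 56.83
tcp_pos: [0.545, 0.1296, 0.1498]
tool_rot: [-0.171, 0.985, -0.005, -0.007]
force: [0.6, 0.1, -0.3]
finger_gap: 0.002
```

```bash
python3 - <<'E'
from h import *
go([.5552,.1306,.150],.346)
E
```

```text
t 56.83 tcp [0.545  0.1296 0.1498] yaw 0.344 gap 0.002 F [ 0.5972  0.0503 -0.2792] q6 -1.87
tilt [-0.012 -0.012]
-> target [0.5552 0.1306 0.15  ] yaw 0.346  delta cm [1.0155 0.0976 0.0203] turn 0.002
```

Request:
{"api": "jog_arm", "payload": {"commands": [[0,0.4,0,0,0],[0,0.4,0.1,0,0],[0,0.1,0,0,0],[0,0,0,0,0]]}}

```text
t: 57.17
tcp_pos: [0.5561, 0.1308, 0.1502]
tool_rot: [-0.171, 0.985, -0.005, -0.006]
force: [-0.6, -0.3, -0.1]
finger_gap: 0.002
```

Request:
{"api": "jog_arm", "payload": {"commands": [[0,0,0,-0.4,0],[0,0,0,-0.4,0],[0,0,0,-0.4,0],[0,0,0,-0.4,0],[0,0,0,-0.3,0]]}}

```text
t: 57.58
tcp_pos: [0.5585, 0.1307, 0.1363]
tool_rot: [-0.172, 0.985, -0.006, -0.003]
force: [-8.7, -1.8, 36.4]
finger_gap: 0.002
```

Request:
{"api": "jog_arm", "payload": {"commands": [[0,-0.2,0,0.8,0],[0,-0.5,0,1.5,0],[10,-1.2,0,1.5,0],[30,-1.5,0,1,0],[45,-1.5,0,0.3,0],[45,-1,0.1,0,0],[45,-0.5,0,0,0],[45,0,0,0,0]]}}

```text
t: 58.25
tcp_pos: [0.4922, 0.1314, 0.1891]
tool_rot: [-0.171, 0.985, -0.006, -0.001]
force: [-0.7, 0.1, -0.7]
finger_gap: 0.451
```

```bash
python3 - <<'E'
from h import *
d=dock(2,(.348,0,np.array([.5175,.1975])));cap(d)
lamps(d,("red","blue","green"));orange(d)
b=d[1]@[-.047,-.05]+d[2];go([*b,.041],d[0])
m=d[1]@[-.047,.02]+d[2];print("mark",m)
s=snapshot("side");save(s,"s7",(210,120,350,240),5)
E
```

```text
dock yaw 0.350 pos [0.5168 0.1979] n=18 rms 0.0033
fader [-0.0006]
red side [0.5769 0.1365 0.0244] dock [ 0.0354 -0.0783]
red_ridge side [0.5625 0.1342 0.1341] dock [ 0.0211 -0.0755]
blue side [0.564  0.1316 0.1348] dock [ 0.0216 -0.0784]
blue side [0.5544 0.2082 0.029 ] dock [ 0.0389 -0.0032]
blue top [0.4659 0.1975 0.0308] dock [-0.0479  0.0171]
green side [0.5281 0.2826 0.0223] dock [0.0397 0.0757]
0.076 off [248.4496 168.8451] on [248.7213 171.0116] seen 248.8888888888889 170.33333333333334 9
0 off [268.3008 178.7044] on [268.5019 180.8855] seen 267.5 180.0 2
-0.076 off [289.1503 189.0594] on [289.2732 191.2539] seen 288.8888888888889 191.33333333333334 9
t 60.20 tcp [0.4937 0.1313 0.1894] yaw 0.344 gap 0.451 F [ 0.2828 -0.275  -0.2776] q6 -1.86
tilt [ 0.001 -0.013]
-> target [0.4898 0.1348 0.041 ] yaw 0.350  delta cm [ -0.393    0.3478 -14.8418] turn 0.006
mark [0.4658 0.2005]
```

View pics/s7.png

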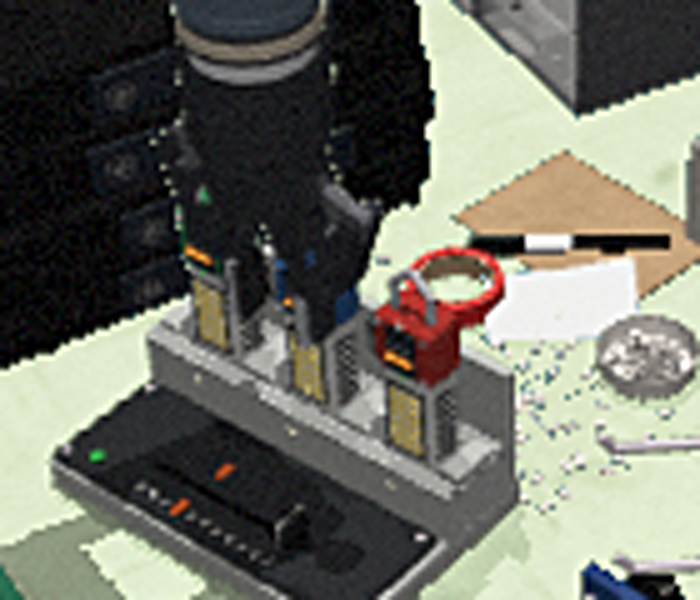

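All three stand in the bays with their ridges low (red at 397,357), and the cap is at the right stop (290,520). Now the fader.

Request:
{"api": "jog_arm", "payload": {"commands": [[45,-0.2,0.2,-0.8,0],[45,-0.2,0.1,-2,0],[45,0,0,-2.5,0],[45,0,0,-2.5,0],[45,0,0,-2,0],[45,0,0,-1,0],[45,0,0,0,0]]}}

```text
t: 60.83
tcp_pos: [0.49, 0.1353, 0.0767]
tool_rot: [-0.171, 0.985, -0.006, 0.003]
force: [-0.7, 0.1, 0.6]
finger_gap: 0.448
```

```bash
python3 - <<'E'
from h import *
go([.4898,.1348,.041],.349)
E
```

```text
t 60.83 tcp [0.49   0.1353 0.0767] yaw 0.344 gap 0.448 F [-0.6598  0.1336  0.6346] q6 -1.84
tilt [ 0.007 -0.012]
-> target [0.4898 0.1348 0.041 ] yaw 0.349  delta cm [-0.0212 -0.0537 -3.5675] turn 0.005
```

Request:
{"api": "jog_arm", "payload": {"commands": [[45,0,0,-0.8,0],[45,0,0,-1.2,0],[45,0,0,-1,0],[45,0,0,-0.4,0],[45,0,0,0,0]]}}

```text
t: 61.25
tcp_pos: [0.4906, 0.1358, 0.0406]
tool_rot: [-0.171, 0.985, -0.006, 0.004]
force: [-0.6, -0.4, -0.3]
finger_gap: 0.451
```

Request:
{"api": "jog_arm", "payload": {"commands": [[0,-0.1,0,0,0],[0,0,0,0,0],[0,0,0,0,0],[0,0,0,0,0],[0,0,0,0,0]], "squeeze": 20}}

```text
t: 61.67
tcp_pos: [0.4898, 0.1358, 0.0411]
tool_rot: [-0.171, 0.985, -0.006, 0.004]
force: [0.2, -0.1, -4.2]
finger_gap: 0.163
```

```bash
python3 - <<'E'
from h import *
p,y=tool();d=dock(1,(.349,0,np.array([.517,.1978])));print(d[1].T@(p[:2]-d[2])+[0,.05])
E
```

```text
t 61.67 tcp [0.4898 0.1358 0.0411] yaw 0.343 gap 0.163 F [ 0.1743 -0.0839 -4.2283] q6 -1.84
tilt [ 0.01  -0.011]
dock yaw 0.353 pos [0.5168 0.199 ] n=7 rms 0.0037
[-0.0472 -0.    ]
```

Request:
{"api": "jog_arm", "payload": {"commands": [[0,-0.25,0.6,0,0],[0,-0.4,1.1,0,0],[0,-0.45,1.2,0,0],[0,-0.45,1.2,0,0],[0,-0.4,1.1,0,0],[0,-0.25,0.7,0,0],[0,-0.1,0.3,0,0],[0,0,0,0,0]]}}

```text
t: 62.73
tcp_pos: [0.4663, 0.2032, 0.0411]
tool_rot: [-0.172, 0.985, -0.007, 0.006]
force: [1.4, -1.2, -5.7]
finger_gap: 0.167
```

```bash
python3 - <<'E'
from h import *
go([.4658,.2016,.0411],.349);d=dock(1,(.349,0,np.array([.517,.1978])))
E
```

```text
t 62.73 tcp [0.4663 0.2032 0.0411] yaw 0.345 gap 0.167 F [ 1.373  -1.1864 -5.7296] q6 -1.69
tilt [ 0.015 -0.012]
-> target [0.4658 0.2016 0.0411] yaw 0.349  delta cm [-0.048  -0.1605  0.0002] turn 0.004
dock yaw 0.359 pos [0.5171 0.1972] n=10 rms 0.0036
```

Request:
{"api": "jog_arm", "payload": {"commands": [[0,0.05,-0.15,0,0],[0,0,0,0,0],[45,0,0,0,0],[45,0,0,0,0],[45,0,0,0,0],[45,0,0,2,0],[45,-0.5,0,3,0],[45,-1,0,3,0]]}}

```text
t: 63.8
tcp_pos: [0.4514, 0.1973, 0.1201]
tool_rot: [-0.17, 0.985, -0.008, 0.002]
force: [0.8, 0.7, 0.2]
finger_gap: 0.455
```

Request:
{"api": "jog_arm", "payload": {"commands": [[45,-1,0.5,3,0],[45,-1,1,3,0],[45,-0.5,0.5,2,0],[45,0,0,0,0]]}}

```text
t: 64.13
tcp_pos: [0.4255, 0.2171, 0.2095]
tool_rot: [-0.17, 0.985, -0.009, 0.006]
force: [0.2, 0.7, 0.4]
finger_gap: 0.448
```

```bash
python3 - <<'E'
from h import *
tool();d=dock(2,(.349,0,np.array([.517,.1978])));cap(d);cap(d)
lamps(d);orange(d)
s=snapshot("side");save(s,"s8",(210,120,350,240),5)
for v,n in (("side","screwdriver_black"),("side","driver_red"),("top","dish")): print(n,dets(snapshot(v),n,.4)[:2])
E
```

```text
t 64.13 tcp [0.4255 0.2171 0.2095] yaw 0.342 gap 0.448 F [0.2085 0.6944 0.4339] q6 -1.65
tilt [ 0.014 -0.015]
dock yaw 0.356 pos [0.5165 0.1978] n=19 rms 0.0033
fader [0.0691]
fader [0.0694]
green side [0.5282 0.2823 0.023 ] dock [0.0405 0.0751]
green_ridge side [0.5559 0.2113 0.0306] dock [ 0.0417 -0.0011]
green top [0.5345 0.2812 0.0228] dock [0.046  0.0719]
blue side [0.5554 0.2104 0.0272] dock [ 0.0409 -0.0017]
blue side [0.5819 0.1383 0.0235] dock [ 0.0406 -0.0785]
blue_ridge side [0.5367 0.2011 0.1321] dock [ 0.0201 -0.0039]
blue top [0.5554 0.2083 0.0265] dock [ 0.0402 -0.0037]
blue_ridge top [ 0.5154  0.1965 -0.0015] dock [-0.0015 -0.0008]
red side [0.579  0.1383 0.0218] dock [ 0.0379 -0.0775]
red_ridge side [0.5611 0.1337 0.1354] dock [ 0.0195 -0.0756]
red top [0.5784 0.1363 0.0239] dock [ 0.0366 -0.0792]
0.076 off [248.2298 168.9575] on [248.5023 171.1242] seen 248.8888888888889 170.33333333333334 9
0 off [268.1858 178.7411] on [268.3873 180.9223] seen 269.22222222222223 180.88888888888889 9
-0.076 off [289.1369 189.0127] on [289.2599 191.2071] seen 288.8888888888889 191.33333333333334 9
screwdriver_black [array([ 0.448 , -0.2611, -0.0033])]
driver_red [array([ 0.4026, -0.0566, -0.0027])]
dish [array([ 0.7636,  0.1712, -0.0001])]
```

View pics/s8.png

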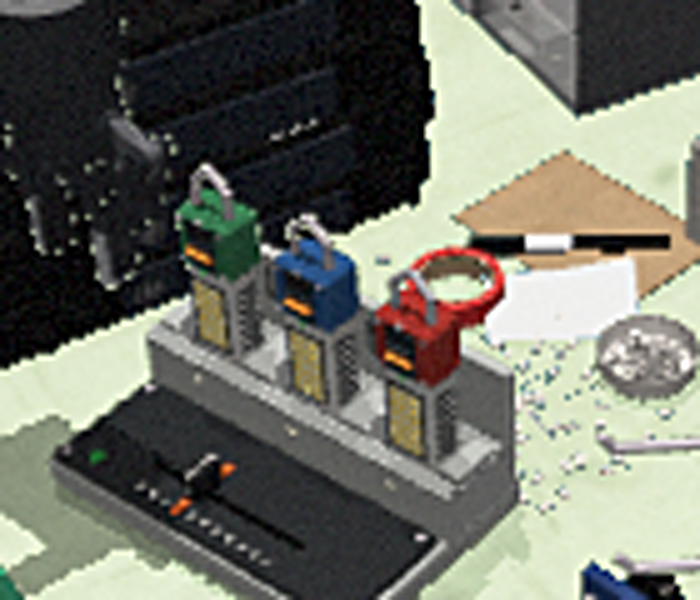

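All three lamps are docked with the ridge low (198,256 / 297,303 / 397,357). The cap's white line is on the orange bars (205,475), and the gripper is clear.

```bash
python3 -c "
from station import workorder
print(workorder.sign_off())"
```

```text
the job is handed in; nothing more can be done
None
```

The job is handed in. I turned the fader down to its right-hand stop, docked all three lamps and switched them on, then slid the fader up to the orange mark. Green stands in bay 0, blue in bay 1 and red in bay 2. The yellow look-alike on the bench was left alone.

- **Final checks:**
  - The fader cap reads 0.069, with the white line on the orange bars.
  - All three lamps stand upright with their feet at floor height, and their orange ridges are at the "on" pixel positions.
  - The screwdrivers and the dish are within about 5 mm of where they started, and the gripper is clear of everything.
- **On the way:** The dock was knocked about 22 mm towards the robot right after I docked green, so I measured it again before going on. The red lamp caught on the rear lead-in of its bay and went in after I moved it about 3 mm towards the front.
- **Disagreements:** One top-view reading put green's foot about 9 mm from the bay centre. The side-view reading (about 3 mm off) and the picture show it seated. The name networks also gave some false matches between lamps, which I discarded by position.

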